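Gauge the analyser's plunger: go and no-go

TASK

Check the steel plunger that stands in the round stand before it is fitted to the analyser. Holding it upright and low between the jaws, push its rod into the mouth of the long-jawed go fork and right through, out of the far side; then push it into the mouth of the short-jawed no-go fork, which must stop it, and keep it pressed there with about 7 N for a good second, never pushing with more than 12 N on either fork. Then stand it fully home in the hole of the rectangular kit block and let go of it, without dropping it or disturbing anything else.

Things in the scene. Friction and masses are not known exactly. Their poses are not given: they have to be found in the camera images.
- plunger_center (a point): half-way up the loose plunger (105 mm tall, 0.17 to 0.34 kg): a bright steel rod, diameter 20 mm, 70 mm long, bevelled foot, topped by a black round head, diameter 30 mm, 35 mm tall (grip it there). The point is on its axis, 52.5 mm above the foot and 35 mm below the middle of the head; z runs up the axis.
- plunger: the same plunger; its origin is the centre of the underside of the foot, z up its axis.
- go_gauge: go fork, fixed: dark base plate 90 (x) x 86 (y) x 8 mm carrying two steel jaws 40 mm long, 18 mm thick, tops at 50 mm, with a straight 22 mm gap, open at top and ends. Origin and axes are the base plate's (middle of underside); x along the gap, mouth at -x; gap at x = -26 to 20 mm. The jaws are clamped up to 8 mm off centre in y: feel for it. The mouth's noses have a 6 mm radius.
- nogo_gauge: no-go fork, fixed, rigid: base and jaw height as the go fork, but jaws only 16 mm long, 20 mm thick, with a 16 mm gap, too narrow for the rod. Origin and axes are the base plate's; x along the gap, mouth at -x, gap on y = 0. The jaws are clamped up to 16 mm forward or back in x, so the mouth's rounded noses (6 mm radius) stop the rod's axis between x = -32 and 0 mm: feel for it.
- stand: round grey plastic stand, fixed, diameter 62 mm, 28 mm tall, in which the plunger stands at the start: hole diameter 23 mm, its floor 6 mm above the table. Origin: the middle of the underside.
- kit_block: white rectangular plastic block, fixed, 100 (x) x 64 (y) x 30 mm, with one hole in the middle of its top and small brass studs 6 mm tall near its corners. Origin: the middle of the underside.
- kit_hole (a point): the centre of the mouth of the kit block's hole, on its top face 30 mm above the table; hole diameter 23 mm with a 2 mm bevel, 22 mm deep (the floor lies 8 mm above the table). The plunger fully home has its centre 30.5 mm above this point.
- strip_vial: bystander, to be left alone: small white vial with a black cap, diameter 28 mm, 55 mm tall. Origin: the middle of its underside.
- meter: bystander, to be left alone: black hand-held meter, 85 x 50 x 18 mm. Origin: the middle of its underside.
- driver: bystander, to be left alone: screwdriver, 170 mm long, lying. Origin: near its middle.
- wash_bottle: bystander, to be left alone: white bottle, diameter 60 mm, 130 mm tall. Origin: the middle of its underside.
- reagent: bystander, to be left alone: amber bottle, diameter 52 mm, 100 mm tall. Origin: the middle of its underside.
- cap_tray: bystander, to be left alone: white divided tray, 100 x 140 x 30 mm. Origin: the middle of its underside.
- seal_ring: bystander, to be left alone: black rubber ring, diameter 32 mm, 8 mm tall. Origin: the middle of its underside.
- swab_box: bystander, to be left alone: carton, 80 x 160 x 50 mm. Origin: the middle of its underside.
Mind the look-alikes: they are no part of the job. What is meant by the plunger is not green, red or yellow, and is the smaller of those in its own colour.

How it is judged:
By the outcome, as a careful person would: the job done as asked, in the order asked, and still so for the second after the job is handed in, with the robot touching nothing.
It also fails if it takes over 72 s, if anything falls off the work surface, if the arm or the gripper's body presses on something with over 40 N, if the wrist force passes 120 N, or if a joint passes its speed limit or range.

ROBOT

A 6-joint arm with a two-finger parallel gripper is mounted at the origin on the work surface. World frame = base frame: x ahead of the robot, y to its left, z up, the work surface at z = 0. Lengths are in m, angles in rad, forces in N, time in s.
With the tool pointing down it reaches from about 0.275 to 0.725 m from the base axis. Payload 15.9 kg.
Tool frame: the origin (TCP) lies on the centre line of the jaws, within the pads' length; the fingertips stand 8 mm ahead of it and the grasp point (between the pads) lies 11 mm behind it (robot.tcp_to_tips is the distance from the TCP to the fingertips, in m); y points along the fingers, z is the direction in which the jaws open and shut, and the axes are right-handed (so a half turn about y gives the same grasp; the last joint's range is limited). The gripper opens to 85 mm and grips with 20 to 120 N. Pads are 22 mm wide; open, the fingers measure 114 mm over their backs; the gripper's body (76 mm by 85 mm) begins 54 mm behind the grasp point. The pads swing forward as they close: fully open they stand 13 mm farther back than shut.
Start: joints at [-1.297, 0.213, -0.034, 1.323, 0, 1.571], TCP at [0.135, -0.481, 0.239] pointing down, gripper open.
Joint ranges: [-2.98, 2.98], [-0.74, 1.72], [-1.14, 1.35], [-2.1, 2.04], [-1.57, 1.44], [-3.14, 3.14]. Speed limits (rad/s): [1.89, 1.89, 2.39, 2.57, 3.14, 3.14].

INTERFACE

Orientations are given as a unit quaternion [x, y, z, w].
In Python, from workcell import robot, capture gives the robot as it stands.
- The arm moves only by the tool move_arm, never from a script. Its argument "rows" is text: rows parted by semicolons, each of 5 numbers parted by spaces: the shift along the tool's x, y, z in cm, then the turn about the tool's y in degrees, then the finger opening in cm, from 0 to 8.54. A call has 1 to 5 rows; each row shifts and turns the commanded pose from where the row before left it, along the tool's axes as they then stand; what a row does not reach is not made up. A row lasts 1/10 s, in which the tool goes at most 50 mm and 8.59 degrees, less where a joint would pass 70% of its speed; a pose out of reach is approached as far as the arm can. A call is refused whole if a number of a shift passes 5 or a number of a turn 8.59, either way. A call with a gripper value outside its range is refused whole. The fingers move at their own pace and stop on an object; "squeeze" is the grip in N (left out, the last holds). Time passes only in rows, so rows that do not move let the fingers close. It gives the time, the measured TCP pose, the force and the opening at its end, in the units of the state.
- robot.read_state(): the state, without advancing time (a new reading comes with each control period).
- capture(name): name is "side" or "top" or "wrist"; returns a dict with "color" (480x640x3 uint8, blue, green, red), "intrinsics" (3x3 intrinsics, pixels), "xyz" and "orientation" of the camera in the world; the wrist camera has in their place "T_tool_cam" (4x4, takes a point from camera to tool coordinates, whose origin is the TCP and whose axes are the tool frame's). Camera axes: x right, y up, looking along -z (the intrinsics and any distortion apply to the point x, -y, -z); pixel columns grow to the right and rows downward; lengths in m; the calibration is good to about 2 mm. A picture is of the moment at which its call begins: read the wrist's pose just before it. There is no depth.
- robot.job_done(): hands the job in, once; it reports no verdict.
The state is a dict: "t": time; "joint_positions": joint angles; "joint_velocities": joint speeds; "joint_torque": joint torques, N m; "eef_pos": TCP position; "ee_rot": TCP orientation; "force": force on the tool from outside, world axes, zero at the start; "moment": the same for the moment, N m; "opening": finger opening in m.
Only numpy, scipy, OpenCV 4.12 (cv2) and the standard library are available. Lean on these libraries where they do the work, as an engineer would, in place of code of your own. Each camera call takes 0.05 s, during which the arm holds its last target.

## Working session

There is one attempt and no reset: what is moved stays moved. The work goes in short steps, Python scripts to look and compute and a tool call to move; the robot and the scene stay as the last step left them, time stands still between calls to the robot, and variables do not carry over. Pictures are saved under pics/ and viewed, and the job is handed in when it is done.

Besides the shell and the picture viewer there is one more tool, called after "Emit:" as name(argument=value, ...) on one line, values as JSON. move_arm: Moves the arm, as the interface text tells. Its arguments: {"type":"object","properties":{"rows":{"type":"string"},"squeeze":{"type":"number"}},"required":["rows"]}

```bash
ls; mkdir -p pics
python3 - <<'E'
from workcell import robot, capture
import cv2,json
s=robot.read_state();print(s)
for n in("side","top","wrist"):
    c=capture(n);cv2.imwrite(f"pics/{n}0.png",c["color"])
    print(n,{k:v for k,v in c.items() if k!="color"})
E
```

```text
pics
{'t': 0.0, 'joint_positions': array([-1.29699173e+00,  2.13366799e-01, -3.50470281e-02,  1.32350680e+00,
        1.62477654e-06,  1.57081758e+00]), 'joint_velocities': array([-0.00034021, -0.00011916,  0.00091831, -0.00200853, -0.00022662,
        0.0004774 ]), 'joint_torque': array([-3.77746663e-03, -6.86145616e+01,  4.87124920e+01,  1.75709836e-02,
       -2.66076395e-04, -1.13261379e-05]), 'eef_pos': array([ 0.13510941, -0.48105683,  0.23881563]), 'ee_rot': array([-0.09654866,  0.70088551, -0.7000978 ,  0.09644129]), 'force': array([-0.01225375,  0.46972958,  0.89908183]), 'moment': array([ 0.00696048, -0.00896641,  0.01227575]), 'opening': 0.08525044989878548}
side {'intrinsics': array([[470.5640536 ,   0.        , 329.63283461],
       [  0.        , 470.5640536 , 242.48114854],
       [  0.        ,   0.        ,   1.        ]]), 'xyz': array([0.35163139, 0.77176146, 0.52178976]), 'orientation': array([-0.06111321,  0.49373447,  0.86072414, -0.10791389])}
top {'intrinsics': array([[454.35406904,   0.        , 320.48848948],
       [  0.        , 454.35406904, 229.98054979],
       [  0.        ,   0.        ,   1.        ]]), 'xyz': array([0.47368251, 0.00229016, 0.89650886]), 'orientation': array([-0.04395408,  0.02130809,  0.71095203, -0.70154203])}
wrist {'intrinsics': array([[351.9418929 ,   0.        , 321.095403  ],
       [  0.        , 351.9418929 , 245.90159266],
       [  0.        ,   0.        ,   1.        ]]), 'T_tool_cam': array([[ 1.06438151e-03, -9.53471470e-01, -3.01481381e-01,
        -7.71305887e-02],
       [-7.81273753e-05,  3.01481472e-01, -9.53472032e-01,
        -1.34174579e-01],
       [ 9.99999430e-01,  1.03841195e-03,  2.46399081e-04,
         8.07076166e-04],
       [ 0.00000000e+00,  0.00000000e+00,  0.00000000e+00,
         1.00000000e+00]])}
```

View pics/top0.png

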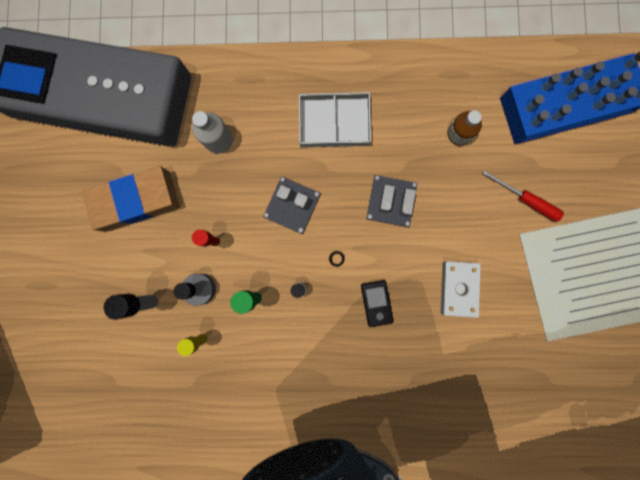

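View pics/side0.png

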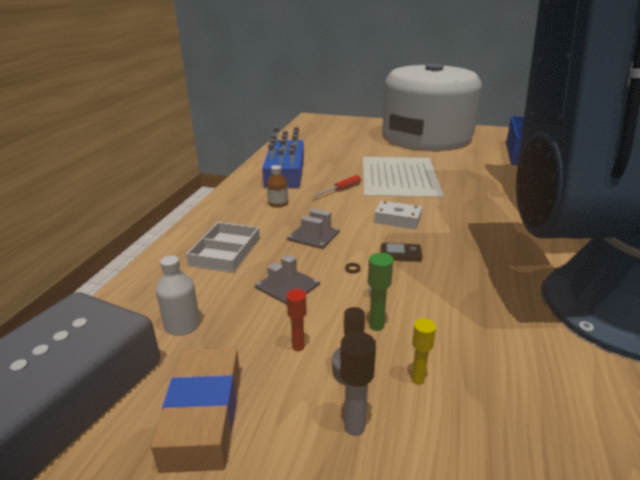

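View pics/wrist0.png

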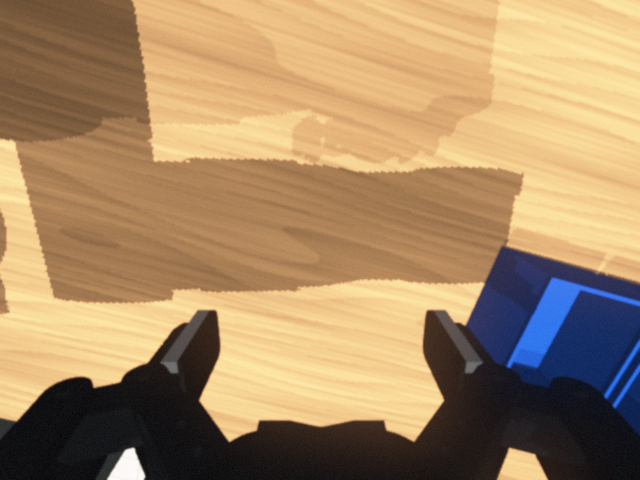

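```bash
cat > h.py <<'E'
import numpy as np, cv2
from scipy.spatial.transform import Rotation as R
from workcell import robot, capture
def cam(c,s=None):
    K=c["intrinsics"]
    if "xyz" in c: return K,R.from_quat(c["orientation"]).as_matrix(),np.array(c["xyz"])
    T=c["T_tool_cam"];Rt=R.from_quat(s["ee_rot"]).as_matrix()
    return K,Rt@T[:3,:3],Rt@T[:3,3]+s["eef_pos"]
def ray(C,u,v):
    K,Rm,p=C; d=Rm@np.array([(u-K[0,2])/K[0,0],-(v-K[1,2])/K[1,1],-1]); return p,d
def plane(C,u,v,z):
    p,d=ray(C,u,v); return p+d*(z-p[2])/d[2]
def proj(C,X):
    K,Rm,p=C; q=Rm.T@(np.array(X)-p); return np.array([K[0,0]*q[0]/-q[2]+K[0,2],-K[1,1]*q[1]/-q[2]+K[1,2]])
E
python3 - <<'E'
from h import *
t=cv2.imread("pics/top0.png")
a=cv2.resize(t[165:240,255:425],None,fx=4.7,fy=4.7,interpolation=cv2.INTER_CUBIC);cv2.imwrite("pics/z1.png",a)
a=cv2.resize(t[255:335,95:235],None,fx=5,fy=5,interpolation=cv2.INTER_CUBIC);cv2.imwrite("pics/z2.png",a)
s=cv2.imread("pics/side0.png")
a=cv2.resize(s[190:310,240:440],None,fx=4,fy=4,interpolation=cv2.INTER_CUBIC);cv2.imwrite("pics/z3.png",a)
E
```

```text
(no output)
```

View pics/z1.png

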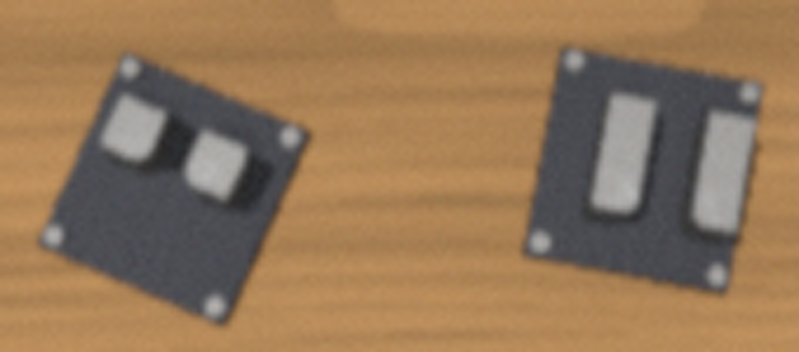

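View pics/z2.png

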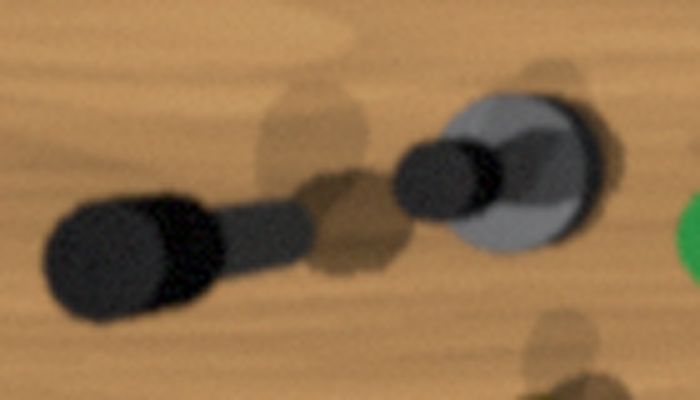

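View pics/z3.png

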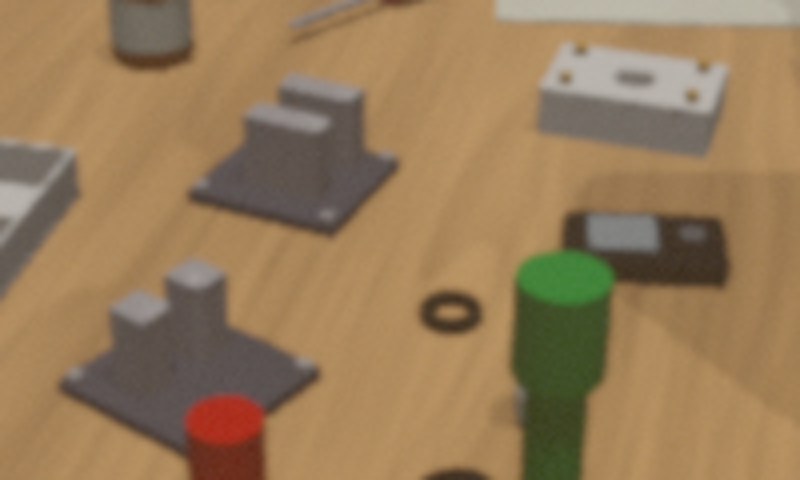

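```bash
cat > m.py <<'E'
from h import *
c=capture("top");C=cam(c);
t=c["color"];cv2.imwrite("pics/top1.png",t)
hsv=cv2.cvtColor(t,cv2.COLOR_BGR2HSV)
def g(x,y,z=None):pass
def cnts(m):
    return cv2.findContours(m.astype(np.uint8),cv2.RETR_EXTERNAL,cv2.CHAIN_APPROX_NONE)[0]
for name,(x0,y0,x1,y1) in dict(nogo=(258,170,328,240),go=(360,168,425,235)).items():
    sub=hsv[y0:y1,x0:x1]
    m=(sub[...,1]<75)
    k=max(cnts(m),key=cv2.contourArea); r=cv2.minAreaRect(k.astype(np.float32))
    box=cv2.boxPoints(r)+[x0,y0]
    W=np.array([plane(C,*b,0.008) for b in box]);print(name,"base",W.mean(0).round(4),[round(float(np.linalg.norm(W[i]-W[i-1])),4) for i in range(4)],
      np.degrees(np.arctan2(*(W[1]-W[0])[[1,0]])).round(1),np.degrees(np.arctan2(*(W[2]-W[1])[[1,0]])).round(1))
    m=(sub[...,1]<75)&(sub[...,2]>118)
    for k in cnts(m):
        if cv2.contourArea(k)>40:
            r=cv2.minAreaRect(k.astype(np.float32));box=cv2.boxPoints(r)+[x0,y0]
            W=np.array([plane(C,*b,0.05) for b in box]);print("  jaw",W.mean(0).round(4),[round(float(np.linalg.norm(W[i]-W[i-1])),4) for i in range(2)],
      np.degrees(np.arctan2(*(W[1]-W[0])[[1,0]])).round(1),W[:,:2].round(4).tolist())
# kit
x0,y0,x1,y1=435,255,490,325
sub=hsv[y0:y1,x0:x1];m=(sub[...,1]<60)&(sub[...,2]>150)
k=max(cnts(m),key=cv2.contourArea);r=cv2.minAreaRect(k.astype(np.float32));box=cv2.boxPoints(r)+[x0,y0]
W=np.array([plane(C,*b,0.03) for b in box]);print("kit",W.mean(0).round(4),W.round(3).tolist(),[round(float(np.linalg.norm(W[i]-W[i-1])),4) for i in range(2)])
gr=cv2.cvtColor(t,cv2.COLOR_BGR2GRAY)
mm=(gr[278:300,450:473]<gr[278:300,450:473].max()*0.75)
for k in cnts(mm):
    if cv2.contourArea(k)>15:
        M=cv2.moments(k);u=M["m10"]/M["m00"]+450;v=M["m01"]/M["m00"]+278;print("hole",u,v,plane(C,u,v,0.03),cv2.boundingRect(k))
# head
v=hsv[...,2]; m=np.zeros(v.shape,bool); m[270:310,165:222]=v[270:310,165:222]<60
for k in cnts(m):
    if cv2.contourArea(k)>30:print("dark",cv2.boundingRect(k),cv2.minEnclosingCircle(k))
E
python3 m.py
```

```text
nogo base [0.6076 0.0873 0.008 ] [0.0855, 0.0893, 0.0861, 0.0887] -23.9 -115.0
  jaw [0.6108 0.0664 0.05  ] [0.0204, 0.0229] -26.9 [[0.6053, 0.0806], [0.6257, 0.0703], [0.6162, 0.0522], [0.5959, 0.0625]]
  jaw [0.6255 0.0991 0.05  ] [0.0205, 0.0221] -26.7 [[0.6204, 0.1131], [0.6401, 0.1032], [0.6306, 0.085], [0.6109, 0.095]]
go base [ 0.6122 -0.1105  0.008 ] [0.0857, 0.0901, 0.0864, 0.0897] -11.5 -101.7
  jaw [ 0.6042 -0.1364  0.05  ] [0.0185, 0.0461] -12.7 [[0.5837, -0.1222], [0.6286, -0.1324], [0.6246, -0.1506], [0.5797, -0.1403]]
  jaw [ 0.6123 -0.0969  0.05  ] [0.0178, 0.0465] -11.5 [[0.5913, -0.0835], [0.6369, -0.0928], [0.6333, -0.1104], [0.5878, -0.101]]
kit [ 0.4393 -0.2345  0.03  ] [[0.39, -0.198, 0.03], [0.492, -0.207, 0.03], [0.488, -0.271, 0.03], [0.387, -0.262, 0.03]] [0.0639, 0.102]
hole 465.0444444444444 289.8222222222222 [ 0.43749891 -0.24006627  0.03      ] (11, 5, 8, 13)
dark (174, 281, 33, 18) ((190.0, 288.0), 17.088106155395508)
dark (205, 275, 11, 27) ((206.5, 288.0), 13.086352348327637)
```

Run:
```python
from h import *
t=cv2.imread("pics/top1.png");c=capture("top");C=cam(c)
cv2.imwrite("pics/z4.png",cv2.resize(t[250:330,430:500],None,fx=7,fy=7,interpolation=cv2.INTER_CUBIC))
print("stand",plane(C,197,289.4,.028),"headtop",plane(C,437/5+95-.4,179/5+255-.4,.111))
for n,u,v,z in(("bighead",103/5+95,260/5+255,.13),("bigfoot",295/5+95,235/5+255,.01),("red",200,238,.1),("yellow",186,348,.1),("green",242,302,.11),("greenfoot",265,297,.0),("redfoot",224,240,0),("yelfoot",212,337,0),("vial",299,291,.055),("ring",337,258,.0)):print(n,plane(C,u,v,z).round(3))
s=cv2.imread("pics/side0.png");S=cam(capture("side"))
# predicted in side
for X in([*plane(C,197,289.4,.028)[:2],.111],[0.4393,-.2345,.03]):print(proj(S,X))
print(proj(C,[0.4393,-.2345,.03]))
cv2.imwrite("pics/z5.png",cv2.resize(s[295:440,270:450],None,fx=4,fy=4,interpolation=cv2.INTER_CUBIC))
st=robot.read_state();print(st["t"],R.from_quat(st["ee_rot"]).as_matrix().round(3))
```

```text
stand [0.44358125 0.26755069 0.028     ] headtop [0.44501557 0.26841807 0.111     ]
bighead [0.419 0.375 0.13 ]
bigfoot [0.419 0.358 0.01 ]
red [0.537 0.241 0.1  ]
yellow [0.345 0.263 0.1  ]
green [0.424 0.164 0.11 ]
greenfoot [0.426 0.141 0.   ]
redfoot [0.54  0.223 0.   ]
yelfoot [0.35  0.245 0.   ]
vial [0.44  0.07  0.055]
ring [ 0.501 -0.001  0.   ]
[354.59281602 312.39092696]
[398.38507552 209.06658234]
[462.00781497 288.88554881]
0.3 [[-0.963 -0.     0.27 ]
 [-0.27   0.    -0.963]
 [ 0.    -1.    -0.   ]]
```

View pics/z4.png

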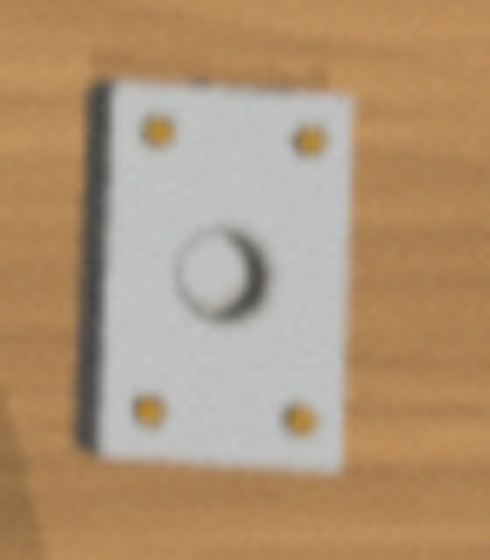

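View pics/z5.png

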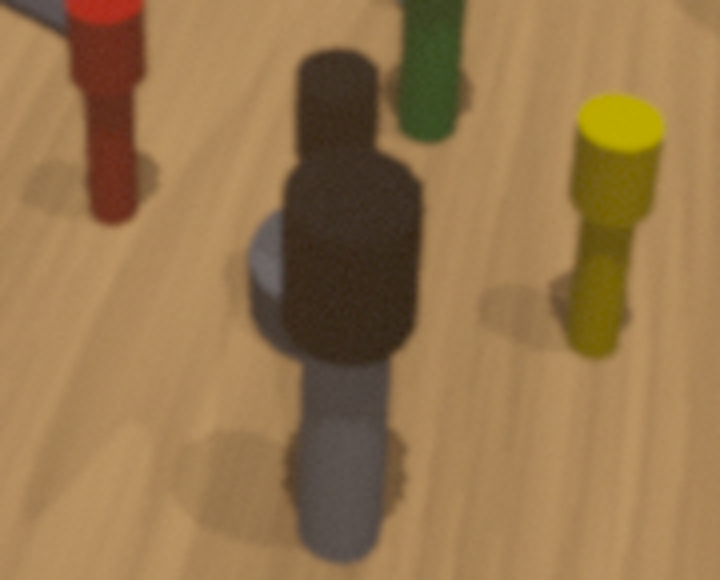

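```bash
cat >> h.py <<'E'
def plan(wps,yaw,step=4.5,turn=8.5,start=None,op=None):
    """wps: list of TCP xyz (m); yaw of tool z deg at end. prints rows of tool cm"""
    s=robot.read_state();p=np.array(s["eef_pos"]);M=R.from_quat(s["ee_rot"]).as_matrix()
    y=np.degrees(np.arctan2(M[1,2],M[0,2]));print("at",p.round(4),"yaw",round(y,2),"t",s["t"],"tilt",M[2,1].round(4))
    rows=[]
    pts=[]
    for w in wps:
        q=pts[-1] if pts else p; w=np.array(w);n=max(1,int(np.ceil(np.linalg.norm(w-q)*100/step)))
        pts+= [q+(w-q)*i/n for i in range(1,n+1)]
    dy=(yaw-y+180)%360-180
    nt=int(np.ceil(abs(dy)/turn-1e-3)) 
    while len(pts)<nt: pts.append(pts[-1])
    for q in pts:
        a=np.radians(y);z=np.array([np.cos(a),np.sin(a),0]);x=np.array([z[1],-z[0],0]);d=q-p
        r=np.round([d@x*100,-d[2]*100,d@z*100],2)
        rem=(yaw-y+180)%360-180;tr=round(float(np.clip(-rem,-turn,turn)),2);
        p=p+(x*r[0]+z*r[2]+np.array([0,0,-r[1]]))/100;y-=tr
        rows.append([*map(float,r),tr])
    for i in range(0,len(rows),5):print("; ".join(" ".join(f"{v:g}" for v in r)+" OP" for r in rows[i:i+5]))
E
python3 -c "
from h import *
plan([(.40,-.22,.239),(.45,.05,.239),(.444,.268,.22)],45)"
```

```text
at [ 0.1352 -0.4813  0.2392] yaw -74.31 t 0.3 tilt -1.0
-3.62 0 -2 -8.5 OP; -3.87 0 -1.44 -8.5 OP; -4.05 0.01 -0.86 -8.5 OP; -4.12 -0 -0.24 -8.5 OP; -4.12 -0 0.36 -8.5 OP
-4.02 0 0.97 -8.5 OP; -3.83 0 1.56 -8.5 OP; -3.56 0 2.1 -8.5 OP; -3.21 0.01 2.6 -8.5 OP; -3.82 -0 0.86 -8.5 OP
-3.66 -0 1.42 -8.5 OP; -3.41 -0 1.94 -8.5 OP; -3.08 -0 2.43 -8.5 OP; -2.69 -0 2.85 -8.5 OP; -2.24 -0 3.22 -0.31 OP
-2.23 -0 3.23 -0 OP; -3.16 0.38 3 -0 OP; -3.17 0.38 3 -0 OP; -3.17 0.38 3 -0 OP; -3.17 0.38 3 -0 OP
-3.17 0.38 2.99 -0 OP
```

Emit:
move_arm(rows="-3.6 0 -2 -8.5 6; -3.9 0 -1.4 -8.5 6; -4 0 -0.9 -8.5 6; -4.1 0 -0.2 -8.5 6; -4.1 0 0.4 -8.5 6")

```text
t: 0.8
eef_pos: [0.2831, -0.336, 0.2394]
ee_rot: [0.346, -0.617, 0.617, -0.346]
force: [0.6, -1.0, -0.2]
opening: 0.0601
```

Emit:
move_arm(rows="-4 0 1 -8.5 6; -3.8 0 1.6 -8.5 6; -3.6 0 2.1 -8.5 6; -3.2 0 2.6 -8.5 6; -3.8 0 0.9 -8.5 6")

```text
t: 1.3
eef_pos: [0.41, -0.1822, 0.239]
ee_rot: [-0.546, 0.449, -0.45, 0.546]
force: [-0.4, 1.0, -0.2]
opening: 0.0602
```

Emit:
move_arm(rows="-3.7 0 1.4 -8.5 6; -3.4 0 1.9 -8.5 6; -3.1 0 2.4 -8.5 6; -2.7 0 2.9 -8.5 6; -2.2 0 3.2 -0.3 6")

```text
t: 1.8
eef_pos: [0.4432, 0.0114, 0.2394]
ee_rot: [-0.654, 0.269, -0.269, 0.654]
force: [0.2, -1.1, 1.4]
opening: 0.0601
```

Emit:
move_arm(rows="0 0 0 0 6; 0 0 0 0 6")

```text
t: 2.0
eef_pos: [0.4431, 0.0103, 0.2392]
ee_rot: [0.654, -0.27, 0.27, -0.653]
force: [0.9, -0.3, 0.2]
opening: 0.06
```

```bash
python3 -c "
from h import *
s=robot.read_state();c=capture('wrist');cv2.imwrite('pics/w1.png',c['color']);print(s['opening'],s['force'])
plan([(.444,.268,.2)],45)"
```

```text
0.060003104328921156 [ 0.94994179 -0.32559508  0.20988316]
at [0.4431 0.0095 0.2393] yaw 45.01 t 2.05 tilt -1.0
-3.03 0.65 3.06 0.01 OP; -3.04 0.66 3.05 -0 OP; -3.04 0.65 3.06 -0 OP; -3.03 0.66 3.06 -0 OP; -3.04 0.65 3.05 -0 OP
-3.03 0.66 3.06 -0 OP
```

View pics/w1.png

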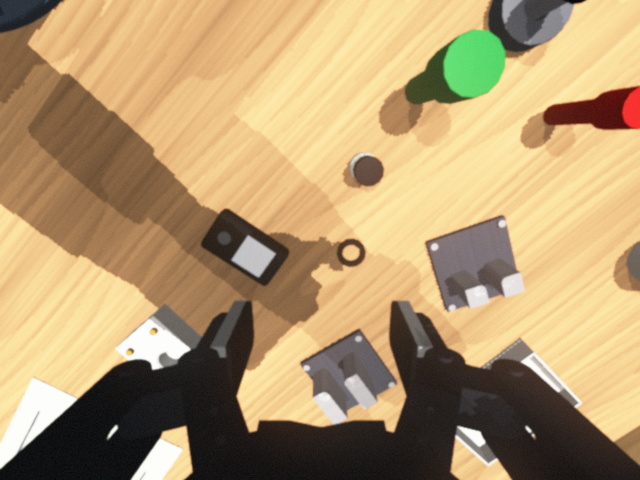

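Emit:
move_arm(rows="-3 0.65 3.05 0 6; -3.05 0.65 3.05 0 6; -3.05 0.65 3.05 0 6; -3.05 0.65 3.05 0 6; -3 0.65 3.05 0 6")

```text
t: 2.55
eef_pos: [0.4441, 0.2251, 0.2067]
ee_rot: [-0.653, 0.271, -0.272, 0.653]
force: [0.3, -0.3, 0.5]
opening: 0.0602
```

Emit:
move_arm(rows="-3 0.65 3.05 0 6; 0 0 0 0 6; 0 0 0 0 6")

```text
t: 2.85
eef_pos: [0.4445, 0.2669, 0.1999]
ee_rot: [0.654, -0.271, 0.271, -0.653]
force: [0.3, 0.3, -0.4]
opening: 0.0599
```

```bash
python3 -c "
from h import *
s=robot.read_state();c=capture('wrist');cv2.imwrite('pics/w2.png',c['color']);C=cam(c,s);print(s['force'])
print(proj(C,[.444,.268,.111]),proj(C,[.444,.268,.028]))
plan([(.444,.268,.0825)],45)"
```

```text
[ 0.32584189  0.2982875  -0.41108038]
[322.64017122 252.65956184] [322.29705131 222.88214644]
at [0.4446 0.2663 0.2003] yaw 44.93 t 2.9 tilt -1.0
-0.06 3.93 0.02 -0.07 OP; -0.05 3.92 0.03 -0 OP; -0.06 3.93 0.02 -0 OP
```

View pics/w2.png

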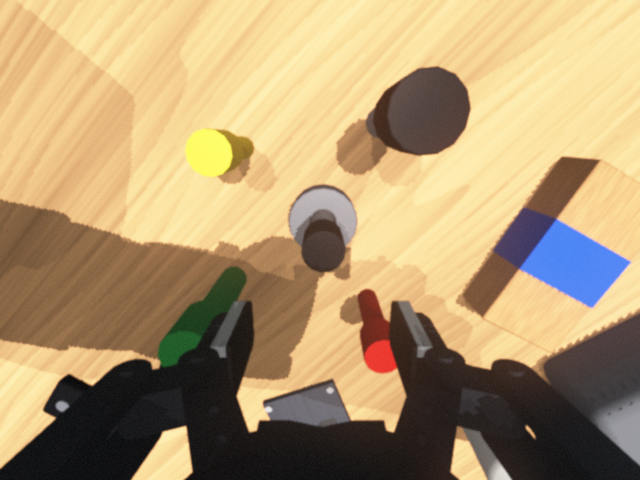

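```bash
python3 -c "
from h import *
s=robot.read_state();c=capture('wrist');C=cam(c,s);t=c['color']
h=cv2.cvtColor(t,cv2.COLOR_BGR2HSV);m=np.zeros(t.shape[:2],np.uint8);m[175:280,280:365]=(h[175:280,280:365,1]<60)
k=max(cv2.findContours(m,0,1)[0],key=cv2.contourArea)
k=cv2.convexHull(k);print(cv2.boundingRect(k))
P=np.array([plane(C,*q[0],.028)[:2] for q in k if q[0][1]<235])
A=np.c_[2*P,np.ones(len(P))];x=np.linalg.lstsq(A,(P**2).sum(1),rcond=None)[0];print(x[:2],np.sqrt(x[2]+x[:2]@x[:2]))
m=(h[...,2]<75);m2=np.zeros_like(m);m2[225:280,295:350]=m[225:280,295:350]
k=max(cv2.findContours(m2.astype(np.uint8),0,1)[0],key=cv2.contourArea);print(cv2.boundingRect(k))
cv2.imwrite('pics/z6.png',cv2.resize(t[170:290,270:370],None,fx=5,fy=5,interpolation=cv2.INTER_CUBIC))
"
```

```text
(289, 186, 68, 60)
[0.44266227 0.26951668] 0.03001444624877728
(303, 244, 32, 27)
```

View pics/z6.png

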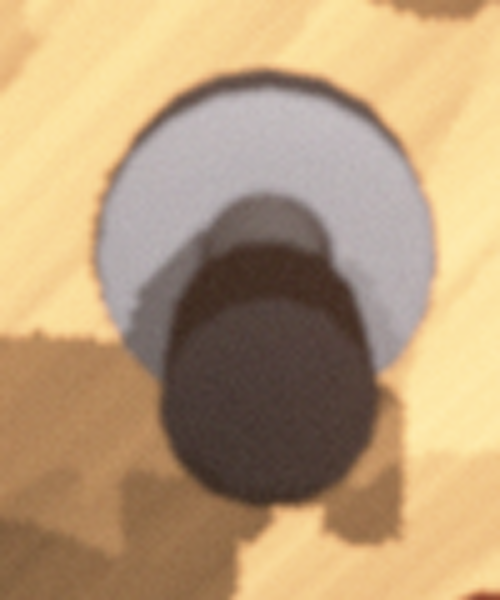

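```bash
python3 -c "
from h import *
plan([(.4435,.2685,.0825)],45)"
```

```text
at [0.4447 0.2661 0.2005] yaw 44.89 t 2.95 tilt -1.0
-0.09 3.93 0.03 -0.11 OP; -0.08 3.93 0.03 -0 OP; -0.09 3.94 0.03 -0 OP
```

Emit:
move_arm(rows="-0.1 3.9 0.05 -0.1 6; -0.1 3.9 0.05 0 6; -0.05 3 0 0 6; 0 1 0 0 6; 0 0 0 0 6", squeeze=60)

```text
t: 3.45
eef_pos: [0.4431, 0.2686, 0.082]
ee_rot: [0.654, -0.271, 0.27, -0.653]
force: [-0.2, 0.6, 0.9]
opening: 0.0601
```

Emit:
move_arm(rows="0 0 0 0 2.5; 0 0 0 0 2.5; 0 0 0 0 2.5; 0 0 0 0 2.5; 0 0 0 0 2.5", squeeze=60)

```text
t: 3.95
eef_pos: [0.4441, 0.2703, 0.0841]
ee_rot: [-0.653, 0.27, -0.271, 0.654]
force: [-2.2, -2.1, 10.7]
opening: 0.0278
```

Emit:
move_arm(rows="0 0 0 0 2.5; 0 0 0 0 2.5; 0 0 0 0 2.5")

```text
t: 4.25
eef_pos: [0.4441, 0.2703, 0.0841]
ee_rot: [-0.653, 0.269, -0.271, 0.654]
force: [-1.3, -1.9, 10.9]
opening: 0.0277
```

Emit:
move_arm(rows="0 -0.5 0 0 2.5; 0 -1 0 0 2.5; 0 -3 0 0 2.5; 0 -4 0 0 2.5; 0 -4 0 0 2.5")

```text
t: 4.75
eef_pos: [0.4428, 0.2697, 0.2096]
ee_rot: [0.654, -0.27, 0.27, -0.653]
force: [1.1, 0.3, -2.8]
opening: 0.0275
```

Emit:
move_arm(rows="0 -3 0 0 2.5; 0 0 0 0 2.5; 0 0 0 0 2.5")

```text
t: 5.05
eef_pos: [0.4435, 0.2701, 0.2381]
ee_rot: [-0.653, 0.27, -0.27, 0.654]
force: [-0.4, 0.0, -3.8]
opening: 0.0276
```

```bash
python3 -c "
from h import *
s=robot.read_state();print(s['force'],s['opening'],s['moment'])
c=capture('wrist');cv2.imwrite('pics/w3.png',c['color']);
c=capture('side');cv2.imwrite('pics/s3.png',c['color']);C=cam(c);p=s['eef_pos'];print(p,proj(C,p),proj(C,p+[0,0,-.0765]))
cv2.imwrite('pics/s3z.png',cv2.resize(c['color'][120:320,240:470],None,fx=3,fy=3,interpolation=cv2.INTER_CUBIC))
"
```

```text
[-0.37629489  0.03431381 -3.76604701] 0.027639708573431065 [-0.03625972  0.00483237  0.03097449]
[0.44345942 0.27005982 0.2380708 ] [357.16937633 232.75143896] [355.37806726 283.37845646]
```

View pics/w3.png

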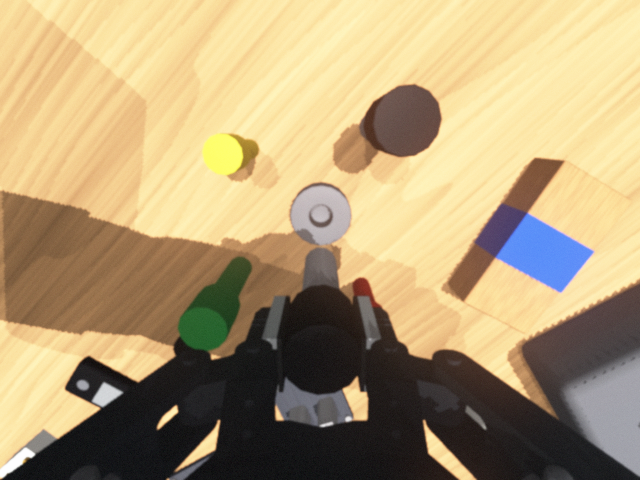

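View pics/s3z.png

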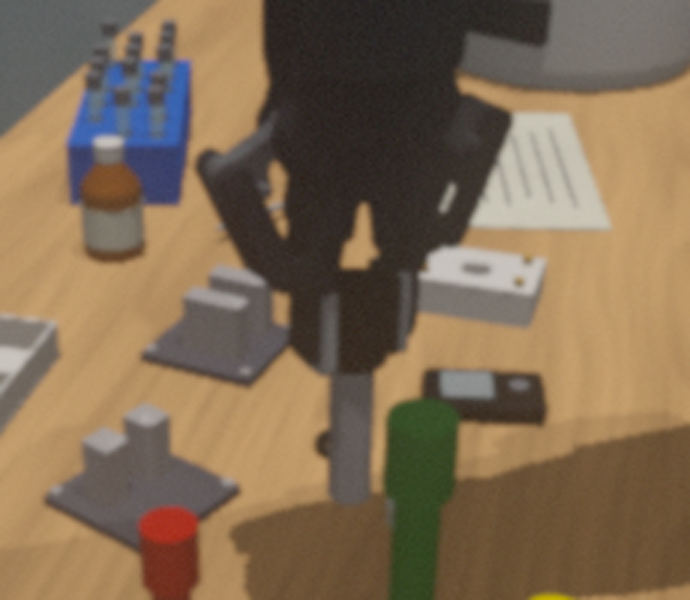

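```bash
python3 -c "
from h import *
c=capture('side');t=c['color'];C=cam(c);s=robot.read_state();p=s['eef_pos']
h=cv2.cvtColor(t,cv2.COLOR_BGR2HSV)
E=[]
for v in range(244,288):
    r=h[v,340:372,1].astype(int); m=np.where(r<75)[0]
    m=m[(m+340<368)]
    if len(m)>8: E.append((v,340+m[0],340+m[-1])) 
for e in E: print(*e,end=' | ')
print(p)
E=np.array([e for e in E if 250<=e[0]<=280]);mid=(E[:,1]+E[:,2])/2
f=np.polyfit(E[:,0],mid,1);print('slope',f, 'at 244,283',np.polyval(f,[244,283]))
for z in(.0,-.012,-.02,-.04,-.06,-.0765):print(z,proj(C,p+[0,0,z]))
"
```

```text
244 347 363 | 245 350 363 | 246 351 363 | 247 351 363 | 248 351 363 | 249 351 363 | 250 351 363 | 251 351 363 | 252 351 363 | 253 351 363 | 254 351 363 | 255 351 363 | 256 351 363 | 257 351 363 | 258 351 363 | 259 351 363 | 260 351 363 | 261 351 363 | 262 351 363 | 263 350 363 | 264 350 363 | 265 349 363 | 266 349 363 | 267 349 363 | 268 350 362 | 269 349 362 | 270 349 362 | 271 349 362 | 272 350 362 | 273 350 362 | 274 351 362 | 275 351 362 | 276 351 362 | 277 351 362 | 278 351 362 | 279 351 362 | 280 350 362 | 281 350 362 | 282 350 362 | 283 350 362 | 284 351 362 | 285 351 362 | 286 351 362 | 287 352 360 | [0.44269393 0.26958573 0.23630198]
slope [-3.68951613e-02  3.66277218e+02] at 244,283 [357.27479839 355.8358871 ]
0.0 [357.80649921 233.89159112]
-0.012 [357.50397988 242.24481524]
-0.02 [357.30573091 247.71890519]
-0.04 [356.8217139  261.08367906]
-0.06 [356.3536215  274.00873972]
-0.0765 [355.97888384 284.3560706 ]
```

```bash
python3 -c "
from h import *
t=cv2.imread('pics/w1.png')
cv2.imwrite('pics/z7.png',cv2.resize(t[320:430,290:410],None,fx=5,fy=5,interpolation=cv2.INTER_CUBIC))
cv2.imwrite('pics/z8.png',cv2.resize(t[205:325,415:535],None,fx=5,fy=5,interpolation=cv2.INTER_CUBIC))
"
```

```text
(no output)
```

View pics/z7.png

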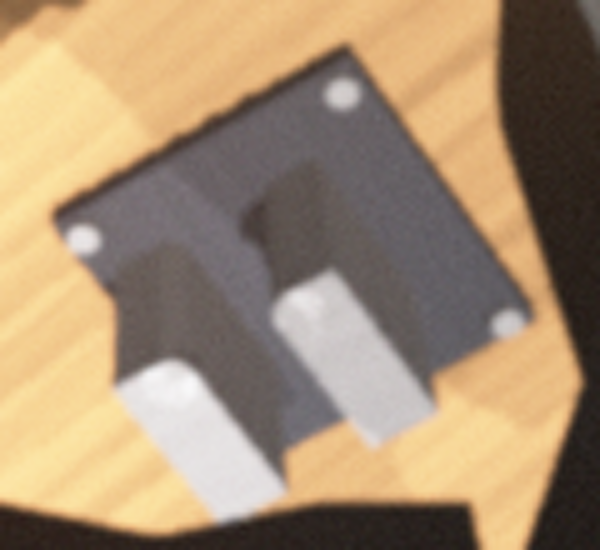

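View pics/z8.png

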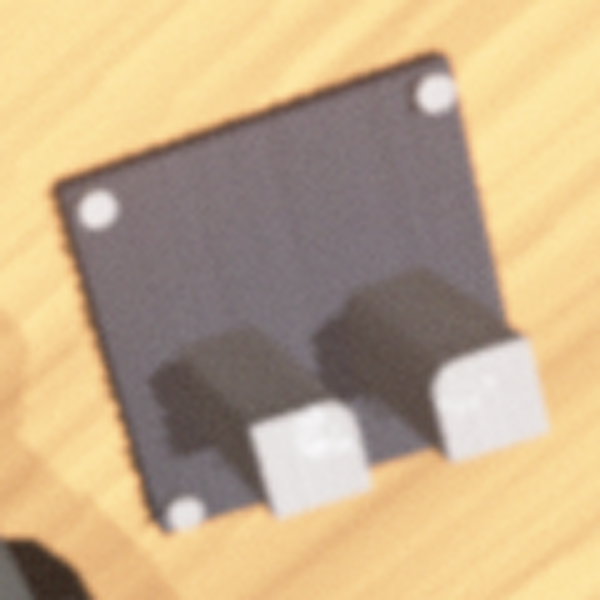

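```bash
python3 -c "
from h import *
c=capture('wrist');s=dict(eef_pos=np.array([.4431,.0100,.2393]),ee_rot=np.array([0.654,-0.27,0.27,-0.653])/np.linalg.norm([0.654,-0.27,0.27,-0.653]))
C=cam(c,s)
def f(pts,ox,oy,z):
    W=np.array([plane(C,(u+.5)/5-.5+ox,(v+.5)/5-.5+oy,z) for u,v in pts])[:,:2]
    return W
def loc(W,o,yaw):
    a=np.radians(yaw);x=np.array([np.cos(a),np.sin(a)]);y=np.array([-x[1],x[0]]);return np.c_[(W-o)@x,(W-o)@y].round(4)
ang=lambda W:np.degrees(np.arctan2(*(W[1]-W[0])[::-1])).round(1)
A=f([(278,320),(372,447)],290,320,.05);B=f([(200,380),(285,492)],290,320,.05)
o=np.array([.6122,-.1105]);print('go inner',A.round(4),ang(A),B.round(4),ang(B));print(loc(A,o,-11.7),loc(B,o,-11.7))
D=f([(55,210),(348,45),(533,320)],290,320,.008);print('base',D.round(4),ang(D[1:]),loc(D,o,-11.7))
o=np.array([.6076,.0873])
A=f([(362,425),(370,487)],415,205,.05);B=f([(435,400),(452,460)],415,205,.05);print('nogo',loc(A,o,-24.5),loc(B,o,-24.5))
D=f([(57,187),(440,57),(162,532)],415,205,.008);print('base',D.round(4),ang(D[[0,2]]),ang(D[:2]),loc(D,o,-24.5))
F=f([(250,423),(335,400),(440,368),(525,337)],415,205,.05);print(loc(F,o,-24.5))
"
```

```text
go inner [[ 0.5924 -0.1025]
 [ 0.6323 -0.1113]] -12.4 [[ 0.5917 -0.126 ]
 [ 0.6275 -0.134 ]] -12.6
[[-0.021   0.0038]
 [ 0.0198  0.0033]] [[-0.017  -0.0193]
 [ 0.0197 -0.0199]]
base [[ 0.5574 -0.1404]
 [ 0.5745 -0.0588]
 [ 0.6637 -0.0792]] -12.9 [[-0.0476 -0.0404]
 [-0.0474  0.043 ]
 [ 0.044   0.041 ]]
nogo [[ 0.0078 -0.0084]
 [ 0.0219 -0.0099]] [[0.0075 0.0064]
 [0.0218 0.007 ]]
base [[0.5478 0.0654]
 [0.5829 0.1414]
 [0.6293 0.0289]] -24.1 65.2 [[-0.0453 -0.0448]
 [-0.0449  0.0389]
 [ 0.044  -0.0441]]
[[-0.0005 -0.0294]
 [ 0.0005 -0.0123]
 [ 0.001   0.0088]
 [ 0.0003  0.0258]]
```

```bash
python3 -c "
from h import *
plan([(.5569,-.1061,.23)],-12)"
```

```text
at [0.4427 0.2696 0.2363] yaw 45.09 t 5.25 tilt -1.0
3.85 0.07 -2.06 8.5 OP; 4.1 0.07 -1.47 8.5 OP; 4.28 0.07 -0.85 8.5 OP; 4.36 0.07 -0.2 8.5 OP; 4.34 0.07 0.44 8.5 OP
4.23 0.07 1.08 8.5 OP; 4.02 0.07 1.69 6.09 OP; 3.82 0.07 2.11 -0 OP; 3.82 0.07 2.11 -0 OP
```

Emit:
move_arm(rows="3.8 0 -2 8.5 2.5; 4.1 0 -1.5 8.5 2.5; 4.3 0 -0.8 8.5 2.5; 4.4 0 -0.2 8.5 2.5; 4.3 0 0.4 8.5 2.5")

```text
t: 5.75
eef_pos: [0.5065, 0.06, 0.2366]
ee_rot: [0.51, -0.49, 0.49, -0.509]
force: [0.8, 1.3, -2.4]
opening: 0.0275
```

Emit:
move_arm(rows="4.2 0 1.1 8.5 2.5; 4 0 1.7 6.1 2.5; 3.6 0 1.7 0 2.5; 3 0 1.7 0 2.5; 0 0 0 0 2.5")

```text
t: 6.25
eef_pos: [0.552, -0.0964, 0.236]
ee_rot: [-0.445, 0.551, -0.55, 0.443]
force: [-1.0, 0.3, -3.6]
opening: 0.0275
```

Emit:
move_arm(rows="0 0 0 0 2.5; 0 0 0 0 2.5")

```text
t: 6.45
eef_pos: [0.5515, -0.0921, 0.2369]
ee_rot: [-0.445, 0.55, -0.549, 0.445]
force: [0.1, 1.0, -1.2]
opening: 0.0275
```

```bash
python3 -c "
from h import *
s=robot.read_state();c=capture('side');cv2.imwrite('pics/s4.png',c['color']);print(s['force'],s['opening'])
plan([(.5569,-.1061,.092)],-12)"
```

```text
[ 0.10581827  0.99114007 -1.21261348] 0.027535403807673643
at [ 0.5516 -0.0919  0.2371] yaw -11.95 t 6.5 tilt -1.0
0.32 3.63 0.2 0.05 OP; 0.32 3.62 0.21 -0 OP; 0.32 3.63 0.2 -0 OP; 0.32 3.63 0.21 -0 OP
```

Emit:
move_arm(rows="0.4 3.6 0.2 0 2.5; 0.4 3.6 0.2 0 2.5; 0.3 3.6 0.2 0 2.5; 0.2 3 0.2 0 2.5; 0 0.6 0 0 2.5")

```text
t: 7.0
eef_pos: [0.5549, -0.1061, 0.0903]
ee_rot: [-0.446, 0.551, -0.548, 0.444]
force: [-1.2, -0.1, -2.3]
opening: 0.0271
```

Emit:
move_arm(rows="0 0 0 0 2.5; 0 0 0 0 2.5; 0 0 0 0 2.5")

```text
t: 7.3
eef_pos: [0.558, -0.1071, 0.0951]
ee_rot: [0.444, -0.549, 0.55, -0.446]
force: [0.6, -0.2, -3.1]
opening: 0.0275
```

```bash
cat > fk.py <<'E'
from h import *
import sys
g=dict(go=(np.array([.6107,-.1175]),-12.),nogo=(np.array([.6074,.0868]),-24.4))[sys.argv[1]]
s=robot.read_state();a=np.radians(g[1]);x=np.array([np.cos(a),np.sin(a)]);y=np.array([-x[1],x[0]])
d=s['eef_pos'][:2]-g[0];f=s['force'];print("local x %.1f y %.1f z %.1f mm | F x %.2f y %.2f z %.2f"%(1000*d@x,1000*d@y,1000*s['eef_pos'][2],f[:2]@x,f[:2]@y,f[2]), s['moment'].round(3), "t",s['t'], "op",round(s['opening'],4))
M=R.from_quat(s["ee_rot"]).as_matrix();print("yaw",np.degrees(np.arctan2(M[1,2],M[0,2])).round(2))
E
python3 fk.py go; python3 -c "
from h import *
s=robot.read_state();p=s['eef_pos'];c=capture('side');C=cam(c);cv2.imwrite('pics/s5.png',cv2.resize(c['color'][130:290,230:400],None,fx=4,fy=3.7,interpolation=cv2.INTER_CUBIC));print(proj(C,p+[0,0,-.078]))"
```

```text
local x -53.7 y -0.8 z 95.1 mm | F x 0.61 y -0.05 z -3.07 [-0.044 -0.028  0.019] t 7.3 op 0.0275
yaw -11.99
[336.71770438 233.28826185]
```

View pics/s5.png

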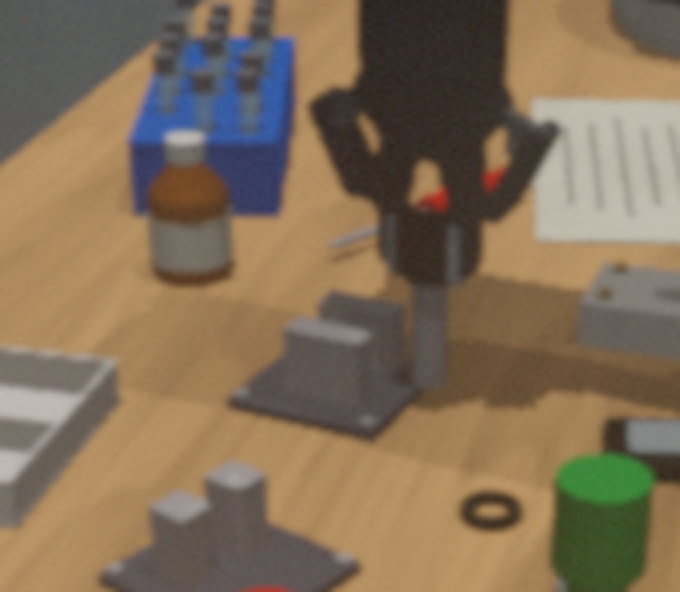

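Emit:
move_arm(rows="-0.1 0.2 0.8 0 2.5; 0 0 0.8 0 2.5; 0 0 0.3 0 2.5; 0 0 0 0 2.5; 0 0 0 0 2.5")

```text
t: 7.85
eef_pos: [0.5757, -0.1102, 0.0911]
ee_rot: [-0.445, 0.55, -0.549, 0.445]
force: [0.2, -0.7, -3.5]
opening: 0.0277
```

```bash
python3 fk.py go
```

```text
local x -35.7 y -0.1 z 91.1 mm | F x 0.34 y -0.62 z -3.53 [-0.004 -0.015  0.007] t 7.85 op 0.0277
yaw -12.02
```

Emit:
move_arm(rows="0 0 0.2 0 2.5; 0 0 0.2 0 2.5; 0 0 0.2 0 2.5; 0 0 0 0 2.5")

```text
t: 8.25
eef_pos: [0.5819, -0.1115, 0.0913]
ee_rot: [0.445, -0.55, 0.55, -0.445]
force: [1.3, 0.5, -3.0]
opening: 0.0278
```

```bash
python3 fk.py go
```

```text
local x -29.4 y -0.1 z 91.3 mm | F x 1.12 y 0.80 z -3.02 [-0.032 -0.013 -0.   ] t 8.25 op 0.0278
yaw -12.01
```

Emit:
move_arm(rows="0 0 0.2 0 2.5; 0 0 0.2 0 2.5; 0 0 0 0 2.5")

```text
t: 8.55
eef_pos: [0.5858, -0.1123, 0.0913]
ee_rot: [0.445, -0.55, 0.55, -0.445]
force: [-0.4, 0.4, -2.2]
opening: 0.0274
```

```bash
python3 fk.py go
```

```text
local x -25.4 y -0.1 z 91.3 mm | F x -0.50 y 0.35 z -2.22 [ 0.013  0.021 -0.008] t 8.55 op 0.0274
yaw -12.01
```

Emit:
move_arm(rows="0 0 0.1 0 2.5; 0 0 0.1 0 2.5; 0 0 0.1 0 2.5; 0 0 0 0 2.5")

```text
t: 8.95
eef_pos: [0.5886, -0.1129, 0.0913]
ee_rot: [-0.445, 0.55, -0.55, 0.445]
force: [0.7, 0.7, -2.5]
opening: 0.0276
```

```bash
python3 fk.py go
```

```text
local x -22.6 y -0.1 z 91.3 mm | F x 0.51 y 0.85 z -2.55 [-0.05  -0.019 -0.013] t 8.95 op 0.0276
yaw -12.01
```

Emit:
move_arm(rows="0 0 0.1 0 2.5; 0 0 0.1 0 2.5; 0 0 0.1 0 2.5; 0 0 0.1 0 2.5; 0 0 0 0 2.5")

```text
t: 9.45
eef_pos: [0.5925, -0.1137, 0.0913]
ee_rot: [0.445, -0.55, 0.55, -0.445]
force: [-1.0, -0.9, -2.3]
opening: 0.0276
```

```bash
python3 fk.py go
```

```text
local x -18.5 y -0.1 z 91.3 mm | F x -0.78 y -1.05 z -2.28 [0.059 0.032 0.019] t 9.45 op 0.0276
yaw -12.01
```

Emit:
move_arm(rows="0 0 0.2 0 2.5; 0 0 0.2 0 2.5; 0 0 0 0 2.5")

```text
t: 9.75
eef_pos: [0.5966, -0.1146, 0.0913]
ee_rot: [0.445, -0.55, 0.55, -0.445]
force: [0.0, 0.2, -2.2]
opening: 0.0275
```

```bash
python3 fk.py go
```

```text
local x -14.4 y -0.1 z 91.3 mm | F x -0.02 y 0.16 z -2.19 [ 0.008 -0.017 -0.006] t 9.75 op 0.0275
yaw -12.01
```

Emit:
move_arm(rows="0 0 0.2 0 2.5; 0 0 0.2 0 2.5; 0 0 0.2 0 2.5; 0 0 0.2 0 2.5; 0 0 0 0 2.5")

```text
t: 10.25
eef_pos: [0.6044, -0.1163, 0.0913]
ee_rot: [0.445, -0.55, 0.55, -0.445]
force: [-0.4, -0.3, -2.3]
opening: 0.0275
```

```bash
python3 fk.py go
```

```text
local x -6.4 y -0.1 z 91.3 mm | F x -0.33 y -0.37 z -2.29 [-0.039 -0.05   0.057] t 10.25 op 0.0275
yaw -12.01
```

Emit:
move_arm(rows="0 0 0.2 0 2.5; 0 0 0.2 0 2.5; 0 0 0.2 0 2.5; 0 0 0.2 0 2.5; 0 0 0 0 2.5")

```text
t: 10.75
eef_pos: [0.6122, -0.1179, 0.0913]
ee_rot: [0.445, -0.55, 0.55, -0.445]
force: [-0.2, 0.8, -3.0]
opening: 0.0277
```

```bash
python3 fk.py go
```

```text
local x 1.6 y -0.1 z 91.3 mm | F x -0.39 y 0.70 z -3.04 [0.011 0.027 0.087] t 10.75 op 0.0277
yaw -12.01
```

Emit:
move_arm(rows="0 0 0.2 0 2.5; 0 0 0.2 0 2.5; 0 0 0.2 0 2.5; 0 0 0.2 0 2.5; 0 0 0 0 2.5")

```text
t: 11.25
eef_pos: [0.6201, -0.1196, 0.0913]
ee_rot: [0.445, -0.55, 0.55, -0.445]
force: [0.4, 0.6, -3.0]
opening: 0.0278
```

```bash
python3 fk.py go
```

```text
local x 9.6 y -0.1 z 91.3 mm | F x 0.27 y 0.62 z -2.97 [0.031 0.025 0.003] t 11.25 op 0.0278
yaw -12.01
```

Emit:
move_arm(rows="0 0 0.3 0 2.5; 0 0 0.3 0 2.5; 0 0 0.3 0 2.5; 0 0 0.3 0 2.5; 0 0 0 0 2.5")

```text
t: 11.75
eef_pos: [0.6319, -0.1221, 0.0912]
ee_rot: [0.445, -0.55, 0.55, -0.445]
force: [0.4, -0.8, -1.4]
opening: 0.0276
```

```bash
python3 fk.py go; python3 -c "
from h import *
c=capture('side');cv2.imwrite('pics/s6.png',cv2.resize(c['color'][130:290,230:400],None,fx=4,fy=3.7,interpolation=cv2.INTER_CUBIC))"
```

```text
local x 21.7 y -0.1 z 91.2 mm | F x 0.58 y -0.64 z -1.37 [-0.027 -0.005 -0.036] t 11.75 op 0.0276
yaw -12.01
```

View pics/s6.png

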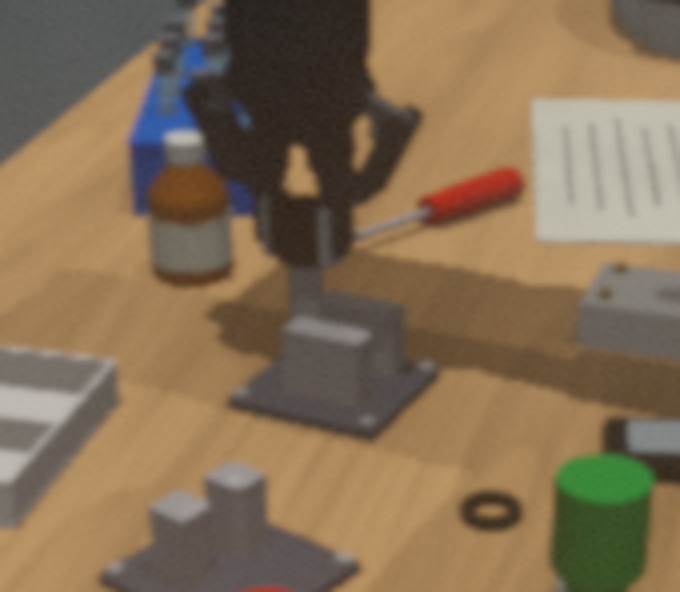

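Emit:
move_arm(rows="0 0 0.5 0 2.5; 0 0 0.5 0 2.5; 0 0 0.5 0 2.5; 0 0 0.5 0 2.5; 0 0 0.3 0 2.5")

```text
t: 12.3
eef_pos: [0.6546, -0.127, 0.0912]
ee_rot: [0.445, -0.55, 0.55, -0.445]
force: [0.5, -0.2, -2.9]
opening: 0.0275
```

```bash
python3 fk.py go; python3 -c "
from h import *
plan([(.655,-.127,.19),(.555,.1109,.19)],-24.4)
"
```

```text
local x 44.9 y -0.1 z 91.2 mm | F x 0.57 y -0.11 z -2.87 [ 0.006 -0.015  0.028] t 12.3 op 0.0275
yaw -12.01
at [ 0.6546 -0.127   0.0912] yaw -12.01 t 12.3 tilt -1.0
-0 -3.29 0.01 8.5 OP; -0.01 -3.3 0.02 3.89 OP; -0 -3.29 0.01 -0 OP; -2.92 0 -3.15 -0 OP; -2.93 0 -3.16 -0 OP
-2.92 0 -3.16 -0 OP; -2.92 0 -3.15 -0 OP; -2.92 0 -3.16 -0 OP; -2.92 0 -3.15 -0 OP
```

Emit:
move_arm(rows="0 -3.3 0 0 2.5; 0 -3.3 0 4 2.5; 0 -3.3 0 8.4 2.5; -2.9 0 -3.15 0 2.5; -2.9 0 -3.15 0 2.5")

```text
t: 12.8
eef_pos: [0.6212, -0.0479, 0.1913]
ee_rot: [0.382, -0.594, 0.595, -0.383]
force: [0.3, 1.3, -3.4]
opening: 0.0281
```

Emit:
move_arm(rows="-2.9 0 -3.15 0 2.5; -2.9 0 -3.15 0 2.5; -2.9 0 -3.15 0 2.5; -2.7 0 -3.15 0 2.5; 0 0 0 0 2.5")

```text
t: 13.3
eef_pos: [0.5513, 0.1118, 0.1907]
ee_rot: [-0.384, 0.594, -0.593, 0.384]
force: [0.5, -1.4, -2.2]
opening: 0.0276
```

Emit:
move_arm(rows="0 0 0 0 2.5; 0 0 0 0 2.5")

```text
t: 13.5
eef_pos: [0.5534, 0.1074, 0.1904]
ee_rot: [0.383, -0.594, 0.595, -0.383]
force: [-0.4, -0.5, -2.7]
opening: 0.0278
```

```bash
python3 fk.py nogo
```

```text
local x -57.7 y -3.6 z 190.4 mm | F x -0.20 y -0.62 z -2.74 [-0.013 -0.088  0.051] t 13.5 op 0.0278
yaw -24.44
```

Emit:
move_arm(rows="-0.3 3 0 0 2.5; -0.05 3 0 0 2.5; 0 2.5 0 0 2.5; 0 1.4 0 0 2.5; 0 0 0 0 2.5")

```text
t: 14.0
eef_pos: [0.5536, 0.1097, 0.0892]
ee_rot: [-0.384, 0.595, -0.594, 0.381]
force: [-0.3, -0.3, -1.9]
opening: 0.0275
```

Emit:
move_arm(rows="0 0 0 0 2.5; 0 0 0 0 2.5")

```text
t: 14.2
eef_pos: [0.5554, 0.1108, 0.0924]
ee_rot: [0.382, -0.594, 0.595, -0.383]
force: [0.4, -0.1, -3.4]
opening: 0.0276
```

```bash
python3 fk.py nogo
```

```text
local x -57.3 y 0.3 z 92.4 mm | F x 0.36 y 0.11 z -3.41 [-0.014 -0.022  0.007] t 14.2 op 0.0276
yaw -24.45
```

Emit:
move_arm(rows="0 0 0.6 0 2.5; 0 0 0.6 0 2.5; 0 0 0.6 0 2.5; 0 0 0.6 0 2.5; 0 0 0.2 0 2.5")

```text
t: 14.7
eef_pos: [0.5789, 0.1, 0.0913]
ee_rot: [0.383, -0.594, 0.595, -0.383]
force: [-0.5, 0.6, -2.6]
opening: 0.0278
```

Emit:
move_arm(rows="0 0 0.3 0 2.5; 0 0 0.3 0 2.5; 0 0 0.3 0 2.5; 0 0 0.3 0 2.5; 0 0 0 0 2.5")

```text
t: 15.2
eef_pos: [0.5894, 0.0952, 0.0913]
ee_rot: [0.383, -0.594, 0.594, -0.383]
force: [-0.5, -0.6, -2.8]
opening: 0.0276
```

```bash
python3 fk.py nogo
```

```text
local x -19.9 y 0.2 z 91.3 mm | F x -0.19 y -0.79 z -2.84 [-0.018  0.018  0.033] t 15.2 op 0.0276
yaw -24.42
```

Emit:
move_arm(rows="0 0 0.2 0 2.5; 0 0 0.2 0 2.5; 0 0 0.2 0 2.5; 0 0 0.2 0 2.5; 0 0 0 0 2.5")

```text
t: 15.7
eef_pos: [0.5966, 0.092, 0.0913]
ee_rot: [0.383, -0.594, 0.594, -0.383]
force: [-0.1, -0.9, -2.5]
opening: 0.0274
```

Emit:
move_arm(rows="0 0 0.1 0 2.5; 0 0 0.1 0 2.5; 0 0 0.1 0 2.5; 0 0 0 0 2.5")

```text
t: 16.1
eef_pos: [0.5992, 0.0908, 0.0913]
ee_rot: [0.383, -0.594, 0.594, -0.383]
force: [0.6, 0.9, -1.7]
opening: 0.0276
```

```bash
python3 fk.py nogo
```

```text
local x -9.1 y 0.2 z 91.3 mm | F x 0.19 y 1.09 z -1.68 [-0.021  0.026 -0.007] t 16.1 op 0.0276
yaw -24.42
```

Emit:
move_arm(rows="0 0 0.05 0 2.5; 0 0 0.05 0 2.5; 0 0 0.05 0 2.5; 0 0 0.05 0 2.5; 0 0 0 0 2.5")

```text
t: 16.6
eef_pos: [0.6009, 0.09, 0.0913]
ee_rot: [0.383, -0.594, 0.594, -0.383]
force: [-0.0, 0.2, -1.6]
opening: 0.0278
```

Emit:
move_arm(rows="0 0 0.05 0 2.5; 0 0 0.05 0 2.5; 0 0 0 0 2.5")

```text
t: 16.9
eef_pos: [0.6019, 0.0896, 0.0913]
ee_rot: [0.383, -0.594, 0.594, -0.383]
force: [0.7, 0.2, -3.0]
opening: 0.0278
```

```bash
python3 fk.py nogo
```

```text
local x -6.2 y 0.2 z 91.3 mm | F x 0.61 y 0.47 z -2.98 [-0.023  0.058 -0.027] t 16.9 op 0.0278
yaw -24.42
```

Emit:
move_arm(rows="0 0 0.05 0 2.5; 0 0 0.05 0 2.5; 0 0 0 0 2.5")

```text
t: 17.2
eef_pos: [0.6028, 0.0891, 0.0913]
ee_rot: [0.383, -0.594, 0.594, -0.383]
force: [-0.6, -0.1, -3.2]
opening: 0.0277
```

Emit:
move_arm(rows="0 0 0.05 0 2.5; 0 0 0.05 0 2.5; 0 0 0 0 2.5")

```text
t: 17.5
eef_pos: [0.6037, 0.0887, 0.0913]
ee_rot: [-0.383, 0.594, -0.594, 0.383]
force: [0.2, 0.4, -2.7]
opening: 0.0275
```

```bash
python3 fk.py nogo
```

```text
local x -4.2 y 0.2 z 91.3 mm | F x 0.02 y 0.43 z -2.75 [ 0.022  0.051 -0.027] t 17.5 op 0.0275
yaw -24.42
```

Emit:
move_arm(rows="0 0 0.05 0 2.5; 0 0 0 0 2.5")

```text
t: 17.7
eef_pos: [0.6041, 0.0885, 0.0913]
ee_rot: [0.383, -0.594, 0.594, -0.383]
force: [0.3, -0.2, -2.1]
opening: 0.0275
```

Emit:
move_arm(rows="0 0 0.05 0 2.5; 0 0 0 0 2.5")

```text
t: 17.9
eef_pos: [0.6046, 0.0883, 0.0913]
ee_rot: [0.383, -0.594, 0.594, -0.383]
force: [0.3, 0.2, -3.0]
opening: 0.0277
```

Emit:
move_arm(rows="0 0 0.05 0 2.5; 0 0 0 0 2.5")

```text
t: 18.1
eef_pos: [0.605, 0.0881, 0.0913]
ee_rot: [-0.383, 0.594, -0.594, 0.383]
force: [-0.3, -0.3, -2.5]
opening: 0.0277
```

```bash
python3 fk.py nogo
```

```text
local x -2.7 y 0.2 z 91.3 mm | F x -0.11 y -0.40 z -2.50 [ 0.05   0.009 -0.   ] t 18.1 op 0.0277
yaw -24.41
```

Emit:
move_arm(rows="0 0 0.05 0 2.5; 0 0 0 0 2.5")

```text
t: 18.3
eef_pos: [0.6055, 0.0879, 0.0913]
ee_rot: [0.383, -0.594, 0.594, -0.383]
force: [-0.8, 0.2, -3.3]
opening: 0.028
```

Emit:
move_arm(rows="0 0 0.05 0 2.5; 0 0 0 0 2.5")

```text
t: 18.5
eef_pos: [0.6059, 0.0877, 0.0913]
ee_rot: [-0.383, 0.594, -0.594, 0.383]
force: [-0.1, -0.0, -2.3]
opening: 0.0277
```

```bash
python3 fk.py nogo
```

```text
local x -1.7 y 0.2 z 91.3 mm | F x -0.11 y -0.08 z -2.30 [0.089 0.086 0.03 ] t 18.5 op 0.0277
yaw -24.41
```

Emit:
move_arm(rows="0 0 0.05 0 2.5; 0 0 0 0 2.5")

```text
t: 18.7
eef_pos: [0.6063, 0.0876, 0.0913]
ee_rot: [-0.383, 0.595, -0.594, 0.383]
force: [-0.9, 1.7, -2.6]
opening: 0.0275
```

```bash
python3 fk.py nogo
```

```text
local x -1.4 y 0.3 z 91.3 mm | F x -1.51 y 1.14 z -2.62 [0.392 0.235 0.024] t 18.7 op 0.0275
yaw -24.41
```

Emit:
move_arm(rows="-0.02 0 0.03 0 2.5; 0 0 0 0 2.5")

```text
t: 18.9
eef_pos: [0.6066, 0.0877, 0.0913]
ee_rot: [-0.383, 0.594, -0.594, 0.383]
force: [-1.0, 0.7, -2.4]
opening: 0.0273
```

```bash
cat >> fk.py <<'E'
m=s['moment'];F=np.array([-m[1],m[0]])/.23;print("F from moment: x %.2f y %.2f"%(F@x,F@y))
E
python3 fk.py nogo
```

```text
local x -1.0 y 0.5 z 91.3 mm | F x -1.18 y 0.21 z -2.38 [0.409 0.39  0.031] t 18.9 op 0.0273
yaw -24.41
F from moment: x -2.28 y 0.92
```

Emit:
move_arm(rows="-0.02 0 0.05 0 2.5; 0 0 0 0 2.5")

```text
t: 19.1
eef_pos: [0.6069, 0.0877, 0.0912]
ee_rot: [-0.383, 0.595, -0.594, 0.383]
force: [-4.4, 2.6, -0.5]
opening: 0.0277
```

```bash
python3 fk.py nogo
```

```text
local x -0.9 y 0.6 z 91.2 mm | F x -5.03 y 0.52 z -0.51 [0.529 1.185 0.021] t 19.1 op 0.0277
yaw -24.41
F from moment: x -5.64 y -0.03
```

Emit:
move_arm(rows="0 0 0.02 0 2.5; 0 0 0 0 2.5")

```text
t: 19.3
eef_pos: [0.6069, 0.0876, 0.0912]
ee_rot: [-0.383, 0.595, -0.594, 0.383]
force: [-5.8, 3.3, -0.4]
opening: 0.0277
```

```bash
python3 fk.py nogo
```

```text
local x -0.8 y 0.6 z 91.2 mm | F x -6.65 y 0.56 z -0.41 [0.663 1.37  0.034] t 19.3 op 0.0277
yaw -24.41
F from moment: x -6.62 y 0.16
```

Emit:
move_arm(rows="0 0 0.01 0 2.5; 0 0 0 0 2.5; 0 0 0 0 2.5; 0 0 0 0 2.5; 0 0 0 0 2.5")

```text
t: 19.8
eef_pos: [0.6069, 0.0876, 0.0912]
ee_rot: [-0.383, 0.595, -0.594, 0.383]
force: [-5.6, 2.6, -0.2]
opening: 0.0278
```

```bash
python3 fk.py nogo
```

```text
local x -0.8 y 0.5 z 91.2 mm | F x -6.15 y 0.06 z -0.15 [ 0.734  1.475 -0.034] t 19.8 op 0.0278
yaw -24.4
F from moment: x -7.16 y 0.25
```

Emit:
move_arm(rows="0 0 0 0 2.5; 0 0 0 0 2.5; 0 0 0 0 2.5; 0 0 0 0 2.5; 0 0 0 0 2.5")

```text
t: 20.3
eef_pos: [0.6069, 0.0876, 0.0912]
ee_rot: [-0.383, 0.595, -0.594, 0.383]
force: [-6.7, 3.6, 0.7]
opening: 0.0273
```

```bash
python3 fk.py nogo
```

```text
local x -0.8 y 0.6 z 91.2 mm | F x -7.63 y 0.50 z 0.69 [ 0.699  1.528 -0.012] t 20.3 op 0.0273
yaw -24.4
F from moment: x -7.31 y 0.02
```

Emit:
move_arm(rows="0 0 0 0 2.5; 0 0 0 0 2.5; 0 0 0 0 2.5; 0 0 0 0 2.5; 0 0 0 0 2.5")

```text
t: 20.8
eef_pos: [0.6069, 0.0876, 0.0912]
ee_rot: [-0.383, 0.595, -0.594, 0.383]
force: [-5.3, 2.5, -0.1]
opening: 0.0275
```

```bash
python3 fk.py nogo
```

```text
local x -0.7 y 0.5 z 91.2 mm | F x -5.82 y 0.06 z -0.06 [0.789 1.447 0.033] t 20.8 op 0.0275
yaw -24.41
F from moment: x -7.15 y 0.52
```

Emit:
move_arm(rows="0 0 0.01 0 2.5; 0 0 0 0 2.5; 0 0 0 0 2.5; 0 0 0 0 2.5; 0 0 0 0 2.5")

```text
t: 21.3
eef_pos: [0.6069, 0.0876, 0.0912]
ee_rot: [-0.383, 0.595, -0.594, 0.383]
force: [-5.5, 2.7, 0.5]
opening: 0.0277
```

```bash
python3 fk.py nogo
```

```text
local x -0.7 y 0.5 z 91.2 mm | F x -6.17 y 0.19 z 0.53 [ 0.782  1.55  -0.007] t 21.3 op 0.0277
yaw -24.4
F from moment: x -7.54 y 0.31
```

Emit:
move_arm(rows="0 0 0 0 2.5; 0 0 0 0 2.5; 0 0 0 0 2.5; 0 0 0 0 2.5; 0 0 0 0 2.5")

```text
t: 21.8
eef_pos: [0.607, 0.0876, 0.0912]
ee_rot: [-0.383, 0.595, -0.594, 0.383]
force: [-5.9, 3.3, -0.2]
opening: 0.0275
```

Emit:
move_arm(rows="0 0 0 0 2.5; 0 0 0 0 2.5; 0 0 0 0 2.5; 0 0 0 0 2.5; 0 0 0 0 2.5")

```text
t: 22.3
eef_pos: [0.607, 0.0876, 0.0912]
ee_rot: [-0.383, 0.595, -0.594, 0.383]
force: [-6.0, 2.7, 0.5]
opening: 0.0273
```

```bash
python3 fk.py nogo; python3 -c "
from h import *
c=capture('side');cv2.imwrite('pics/s7.png',cv2.resize(c['color'][150:310,230:400],None,fx=4,fy=3.7,interpolation=cv2.INTER_CUBIC))"
```

```text
local x -0.7 y 0.5 z 91.2 mm | F x -6.53 y -0.04 z 0.51 [0.723 1.546 0.006] t 22.3 op 0.0273
yaw -24.4
F from moment: x -7.42 y 0.09
```

View pics/s7.png

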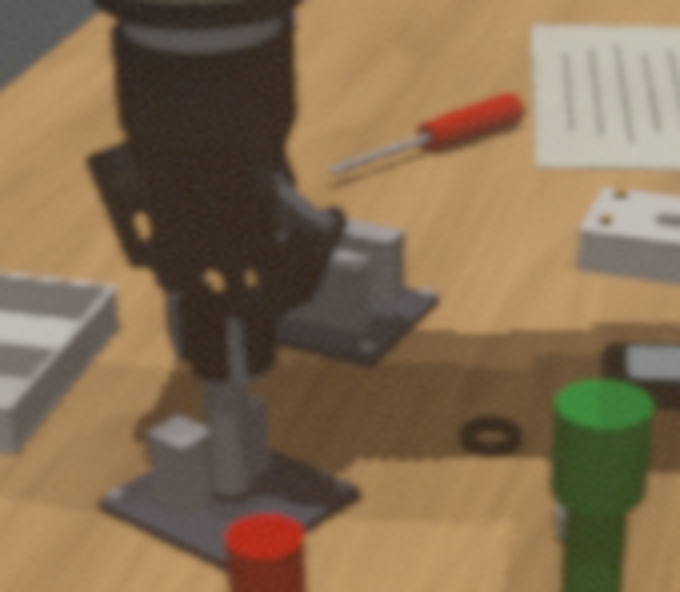

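Emit:
move_arm(rows="0 0 0.01 0 2.5; 0 0 0.01 0 2.5; 0 0 0 0 2.5; 0 0 0 0 2.5; 0 0 0 0 2.5")

```text
t: 22.85
eef_pos: [0.607, 0.0876, 0.0912]
ee_rot: [-0.383, 0.595, -0.594, 0.383]
force: [-6.8, 3.8, 1.8]
opening: 0.0277
```

```bash
python3 fk.py nogo
```

```text
local x -0.7 y 0.5 z 91.2 mm | F x -7.75 y 0.71 z 1.81 [0.871 1.79  0.007] t 22.85 op 0.0277
yaw -24.4
F from moment: x -8.65 y 0.24
```

Emit:
move_arm(rows="0 0 0 0 2.5; 0 0 0 0 2.5; 0 0 0 0 2.5; 0 0 0 0 2.5; 0 0 0 0 2.5")

```text
t: 23.35
eef_pos: [0.607, 0.0876, 0.0912]
ee_rot: [-0.383, 0.595, -0.594, 0.383]
force: [-8.2, 3.3, 0.8]
opening: 0.0279
```

Emit:
move_arm(rows="0 0 0 0 2.5; 0 0 0 0 2.5; 0 0 0 0 2.5; 0 0 0 0 2.5; 0 0 0 0 2.5")

```text
t: 23.85
eef_pos: [0.607, 0.0876, 0.0912]
ee_rot: [-0.383, 0.595, -0.594, 0.383]
force: [-7.3, 2.4, 0.9]
opening: 0.0276
```

```bash
python3 fk.py nogo
```

```text
local x -0.7 y 0.5 z 91.2 mm | F x -7.64 y -0.79 z 0.85 [ 0.783  1.801 -0.04 ] t 23.85 op 0.0276
yaw -24.4
F from moment: x -8.54 y -0.14
```

Emit:
move_arm(rows="0 0 -0.1 0 2.5; 0 0 -0.4 0 2.5; 0 0 -1 0 2.5; 0 0 -2 0 2.5; 0 0 -2 0 2.5")

```text
t: 24.35
eef_pos: [0.5568, 0.1103, 0.0913]
ee_rot: [0.383, -0.594, 0.595, -0.383]
force: [-0.3, 0.7, -2.5]
opening: 0.0274
```

Emit:
move_arm(rows="0 -3 0 0 2.5; 0 -4 0 0 2.5; 0 -4 0 0 2.5; 0 0 0 0 2.5; 0 0 0 0 2.5")

```text
t: 24.85
eef_pos: [0.5578, 0.1103, 0.2018]
ee_rot: [0.382, -0.594, 0.595, -0.384]
force: [-0.0, 0.6, -3.9]
opening: 0.0277
```

Emit:
move_arm(rows="0 0 0 0 2.5; 0 0 0 0 2.5")

```text
t: 25.05
eef_pos: [0.5569, 0.1099, 0.1999]
ee_rot: [-0.384, 0.595, -0.594, 0.382]
force: [-0.8, 0.1, -2.8]
opening: 0.0277
```

```bash
cat > rod.py <<'E'
from h import *
s=robot.read_state();p=s['eef_pos'];c=capture('side');C=cam(c);t=c['color'];print(p,s['force'])
for z in(0,-.02,-.04,-.06,-.078):print(z,proj(C,p+[0,0,z]).round(1))
u,v=proj(C,p+[0,0,-.04]).astype(int)
cv2.imwrite('pics/rod%d.png'%(s['t']*100),cv2.resize(t[v-60:v+60,u-70:u+70],None,fx=5,fy=5,interpolation=cv2.INTER_CUBIC));print('pics/rod%d.png'%(s['t']*100),u-70,v-60)
plan([(.4393,-.2345,.21)],-28)
E
python3 rod.py
```

```text
[0.556919   0.1099284  0.19990508] [-0.76241073  0.08230644 -2.76979676]
0 [307.  198.1]
-0.02 [307.3 209.2]
-0.04 [307.6 220.1]
-0.06 [307.8 230.6]
-0.078 [308.1 239.9]
pics/rod2505.png 237 160
at [0.557  0.1099 0.2001] yaw -24.41 t 25.1 tilt -1.0
4.03 -0.11 0.39 3.59 OP; 3.99 -0.11 0.64 -0 OP; 3.99 -0.11 0.64 -0 OP; 3.99 -0.11 0.65 -0 OP; 4 -0.11 0.64 -0 OP
3.99 -0.11 0.64 -0 OP; 3.99 -0.11 0.64 -0 OP; 4 -0.11 0.64 -0 OP; 3.99 -0.11 0.65 -0 OP
```

View pics/rod2505.png

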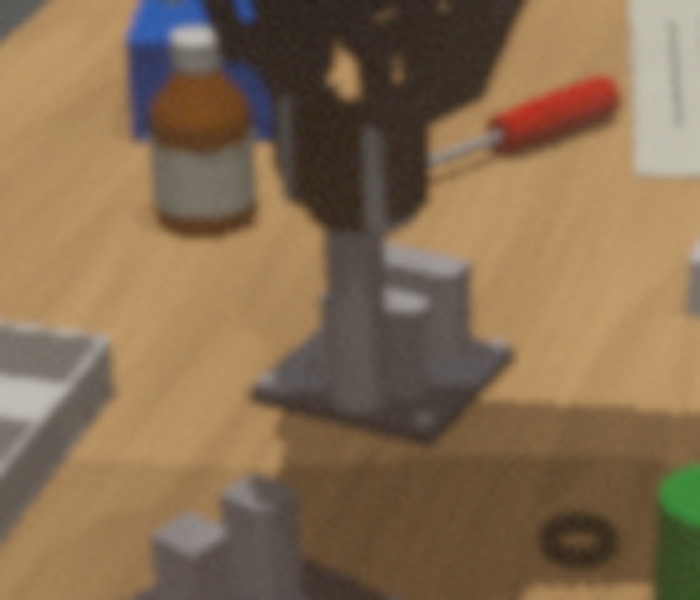

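Emit:
move_arm(rows="4 0 0.4 3.6 2.5; 4 0 0.65 0 2.5; 4 0 0.65 0 2.5; 4 0 0.65 0 2.5; 4 0 0.65 0 2.5")

```text
t: 25.6
eef_pos: [0.4915, -0.0828, 0.2007]
ee_rot: [-0.364, 0.606, -0.606, 0.364]
force: [0.3, -0.4, -2.2]
opening: 0.0277
```

Emit:
move_arm(rows="4 0 0.65 0 2.5; 4 0 0.65 0 2.5; 4 0 0.65 0 2.5; 3.6 0 0.6 0 2.5; 0 0 0 0 2.5")

```text
t: 26.1
eef_pos: [0.4402, -0.2344, 0.2006]
ee_rot: [-0.363, 0.607, -0.607, 0.362]
force: [0.2, 1.3, -3.2]
opening: 0.0275
```

Emit:
move_arm(rows="0 0 0 0 2.5; 0 0 0 0 2.5")

```text
t: 26.3
eef_pos: [0.4419, -0.2305, 0.2009]
ee_rot: [-0.364, 0.606, -0.606, 0.364]
force: [0.3, 0.3, -2.4]
opening: 0.0274
```

```bash
python3 -c "
from h import *
plan([(.4393,-.2345,.125)],-28)
s=robot.read_state();c=capture('wrist');cv2.imwrite('pics/w8.png',c['color']);C=cam(c,s);print(proj(C,[.4393,-.2345,.03]),s['force'])
for a in(-1,1):
  for b in(-1,1):print(proj(C,[.4393+a*.05*.9965+b*.032*.085,-.2345-a*.05*.085+b*.032*.9965,.03]).round(0))
"
```

```text
at [ 0.4419 -0.2305  0.2009] yaw -27.99 t 26.3 tilt -1.0
0.24 3.8 -0.02 0.01 OP; 0.24 3.79 -0.02 0 OP
[320.19352758 229.80291971] [ 0.26416606  0.28421189 -2.35205904]
[285. 280.]
[254. 219.]
[385. 240.]
[359. 174.]
```

View pics/w8.png

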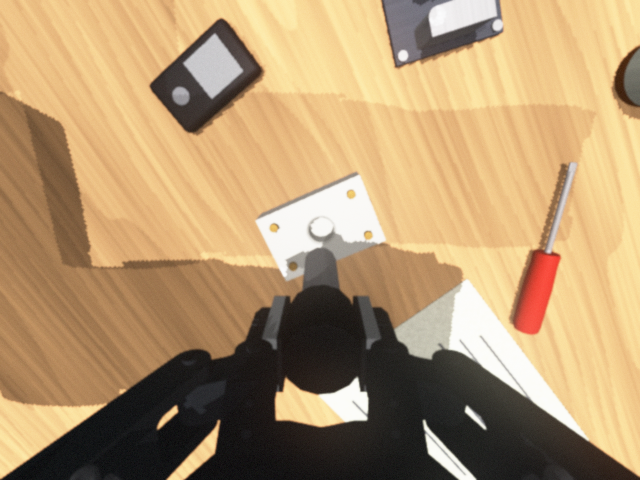

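Emit:
move_arm(rows="0.2 3 0 0 2.5; 0.2 3 0 0 2.5; 0.05 2.4 0 0 2.5; 0 0 0 0 2.5; 0 0 0 0 2.5")

```text
t: 26.85
eef_pos: [0.4401, -0.2345, 0.1179]
ee_rot: [-0.364, 0.606, -0.606, 0.364]
force: [0.2, -0.6, -2.9]
opening: 0.0273
```

```bash
python3 -c "
from h import *
plan([(.4393,-.2343,.086)],-28)
s=robot.read_state();p=s['eef_pos'];print(s['force'],s['moment'])
c=capture('wrist');cv2.imwrite('pics/w9.png',cv2.resize(c['color'][150:450,220:440],None,fx=2.6,fy=2))
c=capture('side');C=cam(c);print(proj(C,p+[0,0,-.078]),proj(C,[.4393,-.2343,.03]));cv2.imwrite('pics/s9.png',cv2.resize(c['color'][130:250,330:470],None,fx=5,fy=5,interpolation=cv2.INTER_CUBIC))
"
```

```text
at [ 0.4401 -0.2345  0.1179] yaw -27.95 t 26.85 tilt -1.0
0.01 3.19 -0.08 0.05 OP
[ 0.19681711 -0.60076602 -2.9085298 ] [-0.00225517 -0.06062364  0.00445753]
[398.37266952 205.23483052] [398.37456173 209.1030605 ]
```

View pics/w9.png

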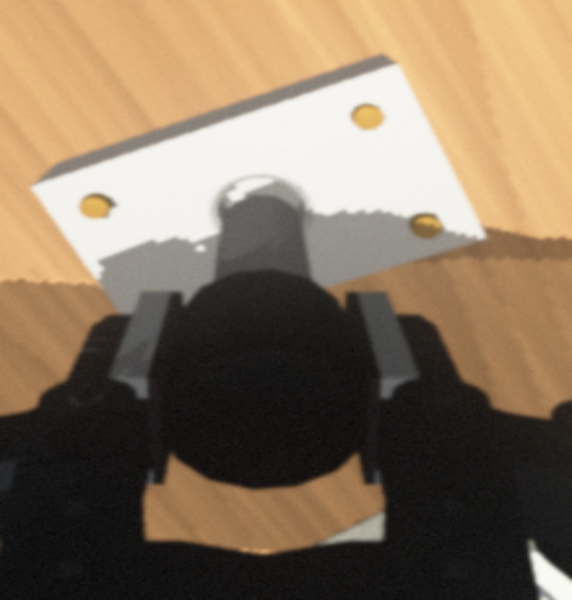

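View pics/s9.png

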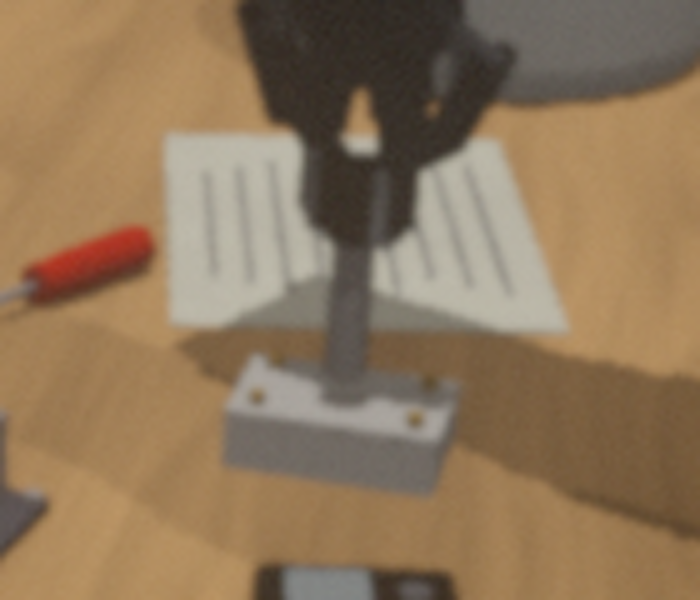

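Emit:
move_arm(rows="0 0.4 -0.08 0 2.5; 0 0.3 0 0 2.5; 0 0.2 0 0 2.5; 0 0.2 0 0 2.5; 0 0 0 0 2.5")

```text
t: 27.45
eef_pos: [0.4389, -0.2348, 0.1061]
ee_rot: [-0.364, 0.606, -0.606, 0.364]
force: [-0.5, -0.5, -2.5]
opening: 0.0273
```

Emit:
move_arm(rows="0 0.2 0 0 2.5; 0 0.2 0 0 2.5; 0 0.2 0 0 2.5; 0 0.2 0 0 2.5; 0 0 0 0 2.5")

```text
t: 27.95
eef_pos: [0.4389, -0.2347, 0.098]
ee_rot: [-0.364, 0.606, -0.606, 0.364]
force: [-0.6, 0.7, -2.5]
opening: 0.0278
```

Emit:
move_arm(rows="0 0.2 0 0 2.5; 0 0.2 0 0 2.5; 0 0.2 0 0 2.5; 0 0.1 0 0 2.5; 0 0 0 0 2.5")

```text
t: 28.45
eef_pos: [0.439, -0.2348, 0.0911]
ee_rot: [-0.364, 0.606, -0.606, 0.364]
force: [-0.5, 0.3, -2.6]
opening: 0.0278
```

Emit:
move_arm(rows="0 0.1 0 0 2.5; 0 0.1 0 0 2.5; 0 0 0 0 2.5")

```text
t: 28.75
eef_pos: [0.439, -0.2348, 0.0892]
ee_rot: [-0.364, 0.606, -0.606, 0.364]
force: [0.1, -0.3, -3.1]
opening: 0.0273
```

Emit:
move_arm(rows="0 0.1 0 0 2.5; 0 0.1 0 0 2.5; 0 0 0 0 2.5")

```text
t: 29.05
eef_pos: [0.439, -0.2348, 0.0871]
ee_rot: [-0.364, 0.606, -0.606, 0.364]
force: [-0.5, 0.0, -2.2]
opening: 0.0277
```

Emit:
move_arm(rows="0 0.05 0 0 2.5; 0 0.05 0 0 2.5; 0 0 0 0 2.5")

```text
t: 29.35
eef_pos: [0.4391, -0.2348, 0.0863]
ee_rot: [-0.364, 0.606, -0.606, 0.364]
force: [-0.5, 0.3, -2.9]
opening: 0.0279
```

Emit:
move_arm(rows="0 0.05 0 0 2.5; 0 0.05 0 0 2.5; 0 0 0 0 2.5")

```text
t: 29.65
eef_pos: [0.4393, -0.2349, 0.0861]
ee_rot: [0.364, -0.606, 0.606, -0.364]
force: [-3.6, 1.4, 12.1]
opening: 0.0276
```

Emit:
move_arm(rows="0 0.05 0 0 2.5; 0 0 0 0 2.5")

```text
t: 29.85
eef_pos: [0.4394, -0.235, 0.086]
ee_rot: [0.364, -0.606, 0.607, -0.364]
force: [-5.6, 3.1, 19.7]
opening: 0.0274
```

Emit:
move_arm(rows="0 -0.1 0 0 2.5; 0 -0.02 0 0 2.5; 0 0 0 0 2.5")

```text
t: 30.15
eef_pos: [0.4392, -0.2349, 0.0861]
ee_rot: [0.364, -0.606, 0.606, -0.364]
force: [-0.6, 0.0, 4.5]
opening: 0.0276
```

Emit:
move_arm(rows="0 0 0 0 3; 0 0 0 0 3.3; 0 0 0 0 3.8; 0 0 0 0 4.4; 0 0 0 0 5")

```text
t: 30.65
eef_pos: [0.4391, -0.2348, 0.086]
ee_rot: [0.364, -0.606, 0.606, -0.364]
force: [-0.7, 0.6, 1.0]
opening: 0.05
```

Emit:
move_arm(rows="0 0 0 0 5.6; 0 0 0 0 6; 0 0 0 0 6; 0 -0.5 0 0 6; 0 -1.5 0 0 6")

```text
t: 31.15
eef_pos: [0.4383, -0.2344, 0.1055]
ee_rot: [-0.364, 0.607, -0.606, 0.364]
force: [-0.4, -0.6, 0.1]
opening: 0.06
```

Emit:
move_arm(rows="0 -3 0 0 6; 0 -4 0 0 6; 0 -4 0 0 6; 0 0 0 0 6; 0 0 0 0 6")

```text
t: 31.65
eef_pos: [0.4395, -0.235, 0.2169]
ee_rot: [0.364, -0.606, 0.607, -0.364]
force: [0.3, -0.1, -1.1]
opening: 0.0601
```

```bash
python3 -c "
from h import *
s=robot.read_state();p=s['eef_pos'];print(p,s['force'])
c=capture('wrist');W=cam(c,s);cv2.imwrite('pics/w10.png',c['color']);print('headtop pred home',proj(W,[.4393,-.2345,.113]))
c=capture('side');C=cam(c);print(proj(C,[.4393,-.2345,.113]),proj(C,[.4393,-.2345,.078]),proj(C,[.4393,-.2345,.03]));cv2.imwrite('pics/s10.png',cv2.resize(c['color'][130:250,330:470],None,fx=5,fy=5,interpolation=cv2.INTER_CUBIC))
"
```

```text
[ 0.4395228  -0.23504483  0.2169132 ] [ 0.26475074 -0.10987708 -1.1009638 ]
headtop pred home [319.48917122 247.07761297]
[401.13554323 176.1592984 ] [399.94978827 190.34596741] [398.38507552 209.06658234]
```

View pics/w10.png

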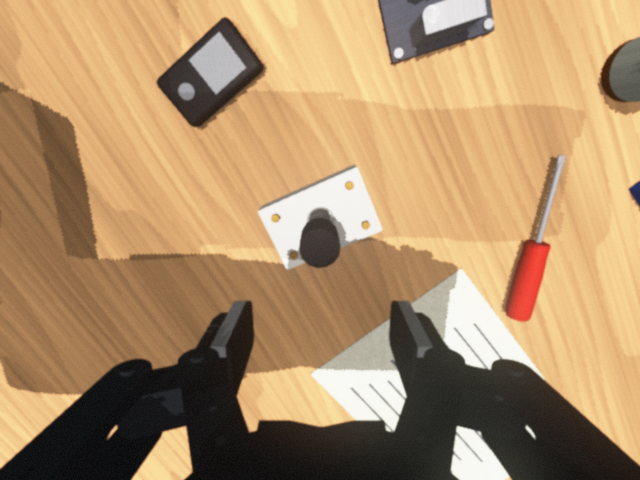

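View pics/s10.png

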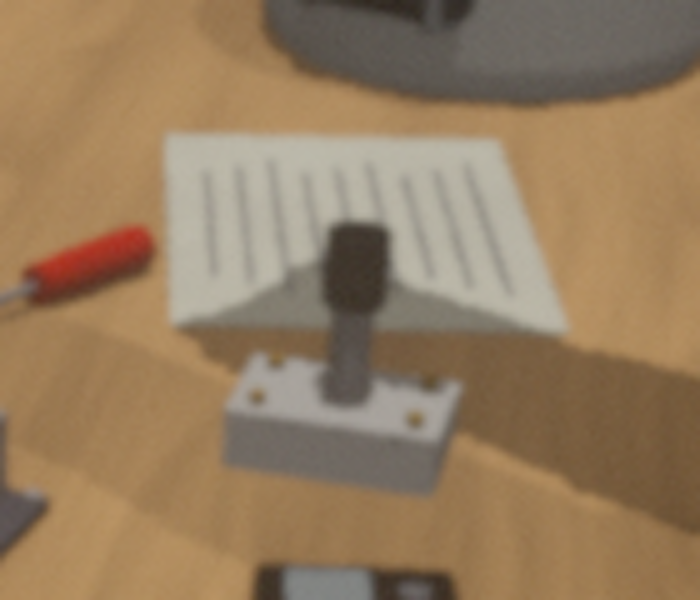

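```bash
python3 -c "
from h import *
c=capture('top');cv2.imwrite('pics/top9.png',c['color'])
a=cv2.imread('pics/top0.png');d=cv2.absdiff(a,c['color']).max(2);print([(cv2.boundingRect(k)) for k in cv2.findContours(cv2.morphologyEx((d>60).astype(np.uint8),cv2.MORPH_OPEN,np.ones((3,3))),0,2)[0] if cv2.contourArea(k)>20])
robot.job_done();print(robot.read_state()['t'])"
```

```text
[(399, 468, 29, 12), (415, 463, 9, 5), (243, 439, 111, 41), (501, 429, 97, 51), (262, 425, 34, 34), (397, 383, 38, 27), (351, 379, 25, 8), (456, 345, 9, 5), (174, 283, 19, 17), (196, 281, 12, 12), (456, 224, 184, 256)]
the job is handed in; nothing more can be done
the job is handed in; nothing more can be done
```

View pics/top9.png

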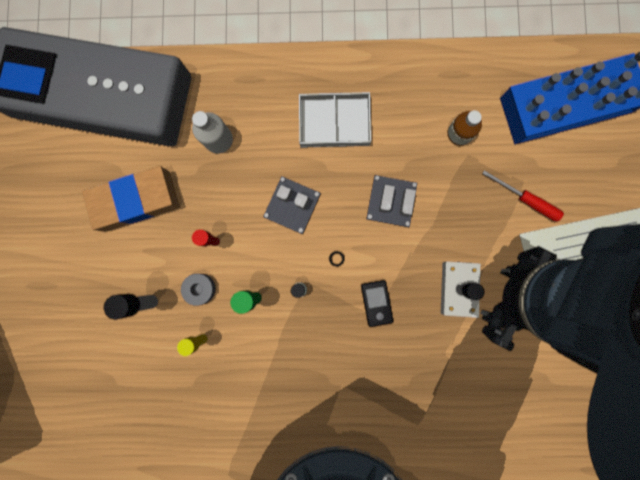

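The job is done and handed in at about 32 s of the 72 s allowed; no verdict was reported.

- **Go fork:** the rod went right through the gap and out of the far side. Every force reading on the way stayed below about 1.5 N, within the noise.
- **No-go fork:** the fork stopped the rod. I held it pressed for about 4.5 s. Measured from the force sensor, the push was about 6.5 N at first, then about 7.8 N for the last second or so. The estimate from the moment sensor ran about 1 N higher, at most 8.7 N. Both stay under the 12 N limit.
- **Kit block:** the plunger reached the floor of the hole where expected (TCP at 0.086 m). I pressed it down with about 20 N for a moment, eased off, then opened the gripper and lifted clear.

**Last checks:**
- In the side view the plunger stands upright, with its head within a pixel or so of where it should be when fully home; the wrist view looks consistent with that.
- In the top view the stand is empty, nothing else appears to have moved, and the gripper is clear of everything.
- The only disagreement was about 1 to 2 mm between camera estimates of the same points.

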